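# Fit the bangle post into its quick-release foot

### The arm

A 6-joint arm with a two-finger parallel gripper is mounted at the origin on the work surface. World frame = base frame: x ahead of the robot, y to its left, z up, the work surface at z = 0. Lengths are in m, angles in degrees, forces in N, time in s.
With the tool pointing down it reaches from about 0.35 to 0.875 m from the base axis. Payload 4.2 kg.
Tool frame: the origin (TCP) lies midway between the tips of the shut fingers; the grasp point (between the pads) lies 19 mm behind it (r.grasp_offset is the distance from the TCP to the grasp point, in m); z points along the fingers, y is the direction in which the jaws open and shut (so a half turn about z gives the same grasp; the last joint's range is limited). The gripper opens to 87 mm and grips with 3 to 60 N. Pads are 19 mm wide; open, the fingers measure 117 mm over their backs; the gripper's body (75 mm by 190 mm) begins 51 mm behind the grasp point.
Start: joints at [-48.954, 22.042, 0.453, 0, -68.411, -14.817], TCP at [0.276, -0.561, 0.199] pointing down, gripper open.
Joint ranges: [-179.83, 179.83], [-69.29, 118.12], [-61.27, 80.66], [-181.25, 117.63], [-171.15, -9.14], [-177.46, 177.46]. Speed limits (degrees/s): [159.86, 159.86, 180, 180, 180, 180].

### API

Orientations are given as a 3x3 rotation matrix whose columns are the frame's x, y, z axes.
In Python, from station import r gives the robot as it stands.
- The arm moves only by the shell command python3 -m crank 'ROWS'. ROWS is JSON, a list of rows, each a list of 3 entries, a list of its own where there are three numbers: the closure, from -1 (fully open) to 1 (shut), so that 0 is half open, then the shift along the tool's x, y, z as a fraction of full scale, then the turn, a rotation vector about the tool's x, y, z as a fraction of full scale. In form: [[fingers, [dx, dy, dz], [wx, wy, wz]], ...]. A call has 1 to 8 rows; each row shifts and turns the commanded pose from where the row before left it, along the tool's axes as they then stand; what a row does not reach is not made up. Full scale, the value 1, is 100 mm for a shift and 45 degrees for a turn. A row lasts 1/10 s, in which the tool goes at most 50 mm and 8.59 degrees, less where a joint would pass 70% of its speed; a pose out of reach is approached as far as the arm can. A call with a number of a shift or a turn outside -1 to 1 is refused whole. A call with a gripper value outside its range is refused whole. The fingers move at their own pace and stop on an object; the grip force is fixed at half the most. Time passes only in rows, so rows that do not move let the fingers close. It gives the time, the measured TCP pose, the force and the opening at its end, in the units of the state.
- r.sense(): the state, without advancing time (a new reading comes with each control period).
- r.capture(name): name is "side" or "top"; returns a dict with "img" (480x640x3 uint8, blue, green, red), "fx", "fy", "cx", "cy" (pixels), "R" (3x3) and "t" (3): a world point X has camera coordinates R X + t. Camera axes: x right, y down, z forward; pixel columns grow to the right and rows downward; lengths in m; the calibration is good to about 2 mm. A picture is of the moment at which its call begins. There is no depth.
- r.finish_job(): hands the job in, once; it reports no verdict.
The state is a dict: "time_s": time; "joints": joint angles; "joint_velocities": joint speeds; "effort": joint torques, N m; "tcp_pos": TCP position; "ee_rot": TCP orientation; "wrist_force": force on the tool from outside, world axes, zero at the start; "moment": the same for the moment, N m; "gripper_width": opening from 0.0 (shut) to 1.0 (fully open).
Only numpy, scipy, OpenCV 4.12 (cv2) and the standard library are available. Lean on these libraries where they do the work, as an engineer would, in place of code of your own. Each camera call takes 0.05 s, during which the arm holds its last target.

### The job

Fit the steel bangle post that stands in the grey resin rest into the quick-release coupler on the marble foot: pull the coupler's brass spring sleeve down until it catches and let go of it, then put the post's plug into the mouth and press it gently fully home, keeping hold of it until the sleeve has sprung back up. Then let go and move clear, leaving the post upright with its collar flush on the mouth; never force it, and leave the blue bottle, the white dish and the hair slide where they are.

Things in the scene. Friction and masses are not known exactly. Their poses are not given: they have to be found in the camera images.
- coupler: Quick coupler: square marble foot 100 x 100 x 20 mm, fixed, with an upright dark steel socket tube (outer diameter 32, straight round bore of diameter 20, no lead-in), top at 78 mm, the brass sleeve around it. The socket is clamped in an oversize hole and stands up to 5 mm off the foot's centre along each side, not in readings. Origin: centre of the foot's underside; x, y along its sides, z up.
- mouth (a point): Fixed point 78 mm above the foot's centre: where the socket's open mouth would be if centred. The real mouth is at this height but up to 5 mm off along the foot's x and y (clamped: only a sideways push over 60 N would shift it). With the sleeve up, dogs in the bore stop the plug 18 mm short of home; with the sleeve caught down the bore is free.
- sleeve (a joint): Brass sleeve on the socket: tube of outer diameter 42 (43 over ribs), 32 mm long, flange of diameter 68, 6 thick, at its lower end, its top face 54 mm above the dresser when up. Value, m: 0 = up, its top 2 mm above the mouth; grows as it is pulled down. Spring 6.5 to 12 N. Pulled past 0.013 (stop 0.015) a hidden catch keeps it at about 0.0115; seating the plug trips it.
- post: Steel bangle post, upright, 113 mm tall, 0.2-0.33 kg, loose. Origin: centre of the plug's tip, z up. From the tip: plug of diameter 18, 36 long, tip edge bevelled 1 mm, narrow neck; collar of diameter 28 to 42 mm; stem of diameter 18 to 106; black cap to 113. Home = collar on the mouth. The last 5 mm push a plunger; 6 to 15 N, more than its weight, trips the catch 1 to 2 mm before home.
- collar (a point): Point on the post's axis at the collar's underside, 36 mm above the tip; rests on the mouth when home.
- stem (a point): Good place to grip the post: on its axis, 84 mm above the tip (48 mm above the collar's underside), stem diameter 18 mm.
- rest: Grey resin block 90 x 90 x 42 mm, fixed, with a hole of diameter 23 mm in the middle of its top in which the post stands, its collar on the block's top. Origin: centre of its underside.
- bottle: Blue glass bottle, 48 mm diameter, 110 mm tall, loose. Leave alone. Origin: centre of its underside.
- dish: White ceramic egg dish, 80 mm diameter, 30 mm tall, loose. Leave alone. Origin: centre of its underside.
- slide: Copper-coloured metal hair slide 55 x 12 x 6 mm lying flat, loose. Leave alone. Origin: centre of its underside, x along it.
There are look-alikes about, which are no part of the job. Several things have the shape of the post; the one meant has the colours described above.

How it is judged (in metres and radians):
On the way, in this order (a step that is already met when the one before it is completed fails the run):
1. the sleeve is caught down and let go of (value of joint sleeve above 0.0105 m and contact force between the fingers and coupler below 0.2 N), for 0.2 s.
2. the post is home in the coupler, still held, and the sleeve has sprung up (value of joint sleeve below 0.002 m and z of collar in the frame of mouth below 0.0025 m and horizontal distance between collar and mouth below 0.009 m and contact force between the fingers and post above 1 N), for 0.1 s.
At the end, for the whole second after the job is handed in: The post stands upright (within 0.07 rad) and at rest in the coupler, its collar within 2 mm of the mouth in height and within 9 mm of the foot's centre line (the socket stands off centre), the sleeve is within 2 mm of fully up, and the post has been let go of (value of joint sleeve below 0.002 m and z of collar in the frame of mouth between -0.003 and 0.002 m and horizontal distance between collar and mouth below 0.009 m and angle between post's own z axis and vertical below 0.07 rad and linear speed of post below 0.02 m/s and contact force between the fingers and post below 0.1 N); the robot touches nothing.
It fails at once if the post pressed against the coupler with more than 30 N (contact force between post and coupler above 30 N).
It fails at once if the bottle moved or tipped (distance of bottle from where it was at the start of the episode above 0.015 m or angle between bottle's own z axis and vertical above 0.3 rad).
It fails at once if the dish moved or tipped (distance of dish from where it was at the start of the episode above 0.015 m or angle between dish's own z axis and vertical above 0.3 rad).
It fails at once if the hair slide moved (distance of slide from where it was at the start of the episode above 0.015 m).
It also fails if it takes over 67 s, if anything falls off the work surface, if the arm or the gripper's body presses on something with over 40 N, if the wrist force passes 120 N, or if a joint passes its speed limit or range.

## Working session

There is one attempt and no reset: what is moved stays moved. The work goes in short steps, Python scripts to look and compute and a shell command to move; the robot and the scene stay as the last step left them, time stands still between calls to the robot, and variables do not carry over. Pictures are saved under pics/ and viewed, and the job is handed in when it is done.

```bash
mkdir -p pics; ls; python3 - <<'E'
from station import r
import cv2
for n in("side","top"):
    c=r.capture(n);cv2.imwrite(f"pics/{n}0.png",c["img"]);print(n,c["fx"],c["fy"],c["cx"],c["cy"],c["R"],c["t"])
print(r.sense(),r.grasp_offset)
E
```

```text
pics
side 477.59046986388165 477.59046986388165 322.70021291939327 236.29866213176453 [[-0.98937946 -0.14496021  0.01071562]
 [-0.11740089  0.75346062 -0.64692667]
 [ 0.08570483 -0.64131398 -0.76247692]] [0.52317245 0.13491421 0.67439248]
top 500.4480666530874 500.4480666530874 317.35887230644545 237.65883130719388 [[-0.0032324  -0.99978367  0.02054686]
 [-0.99475786  0.00111473 -0.1022524 ]
 [ 0.10220738 -0.02076967 -0.99454626]] [-0.04815475  0.54051731  0.82451775]
{'time_s': 0.1, 'joints': array([-4.89547288e+01,  2.20875160e+01,  3.87565575e-01, -2.45309020e-02,
       -6.84127668e+01, -1.48163902e+01]), 'joint_velocities': array([ 0.0477666 , -0.04008939,  0.18378515,  0.09365773, -0.04711768,
        0.08469595]), 'effort': array([-7.09008655e-04, -3.91689134e+01,  1.87933069e+01,  4.23193708e+00,
        1.34294250e-02, -7.89773571e-05]), 'tcp_pos': array([ 0.2759687 , -0.5601141 ,  0.19825857]), 'ee_rot': array([[-8.97105428e-01, -4.41815423e-01, -9.91553488e-04],
       [-4.41816519e-01,  8.97103739e-01,  1.74510922e-03],
       [ 1.18510173e-04,  2.00363167e-03, -9.99997986e-01]]), 'wrist_force': array([-0.51593407,  0.08487644, -0.79524372]), 'moment': array([-0.01942077,  0.02280703, -0.02973824]), 'gripper_width': 0.9992101989981417} 0.0187
```

View pics/side0.png

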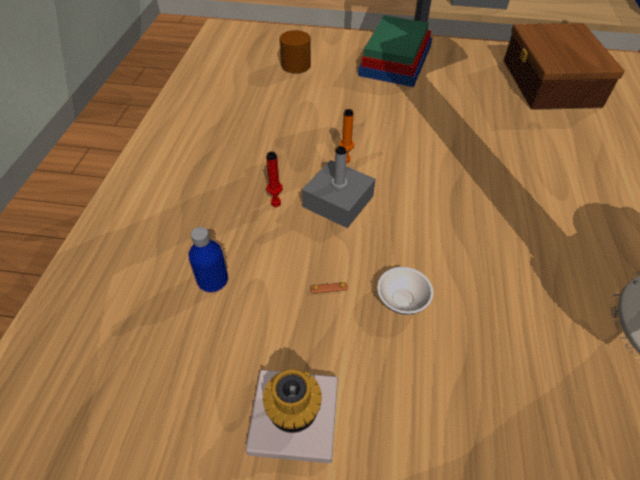

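View pics/top0.png

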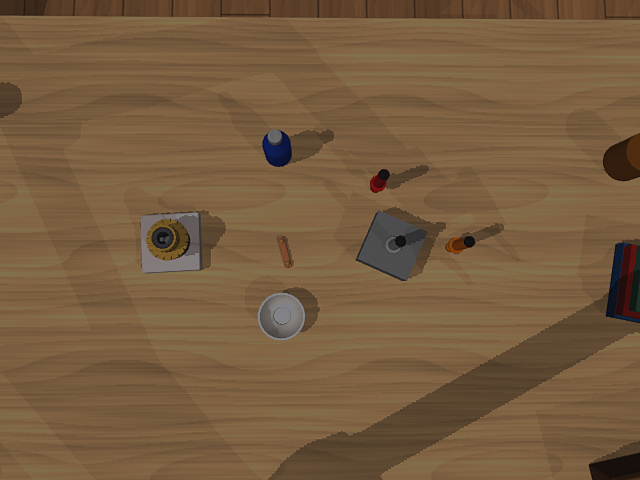

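Three things have the post's shape. In the top view they are steel in the grey rest (400,241), red (381,178) and orange (463,243). The steel one with the black cap, standing in the rest, fits the description. I'll confirm it with an enlarged crop.

```bash
cat > h.py <<'E'
from station import r
import cv2,numpy as np
def ray(c,u,v):
    d=np.array([(u-c["cx"])/c["fx"],(v-c["cy"])/c["fy"],1.]);R=np.array(c["R"]);t=np.array(c["t"])
    return -R.T@t, R.T@d
def plane(c,u,v,z):
    o,d=ray(c,u,v); return o+d*(z-o[2])/d[2]
def proj(c,X):
    p=np.array(c["R"])@np.array(X)+c["t"]; return p[0]/p[2]*c["fx"]+c["cx"],p[1]/p[2]*c["fy"]+c["cy"]
def two(c1,p1,c2,p2):
    o1,d1=ray(c1,*p1);o2,d2=ray(c2,*p2);d1/=np.linalg.norm(d1);d2/=np.linalg.norm(d2)
    s=np.linalg.lstsq(np.c_[d1,-d2],o2-o1,rcond=None)[0]
    a=o1+s[0]*d1;b=o2+s[1]*d2;return (a+b)/2,np.linalg.norm(a-b)
E
python3 - <<'E'
import cv2,numpy as np
s=cv2.imread("pics/side0.png");t=cv2.imread("pics/top0.png")
def cr(i,x,y,w,h):return cv2.resize(i[y:y+h,x:x+w],(400,300),interpolation=cv2.INTER_CUBIC)
a=np.vstack([np.hstack([cr(s,285,135,120,90),cr(t,350,200,120,90)]),np.hstack([cr(s,230,360,120,90),cr(t,120,200,100,75)])])
cv2.imwrite("pics/crop0.png",a)
E
```

```text
(no output)
```

View pics/crop0.png

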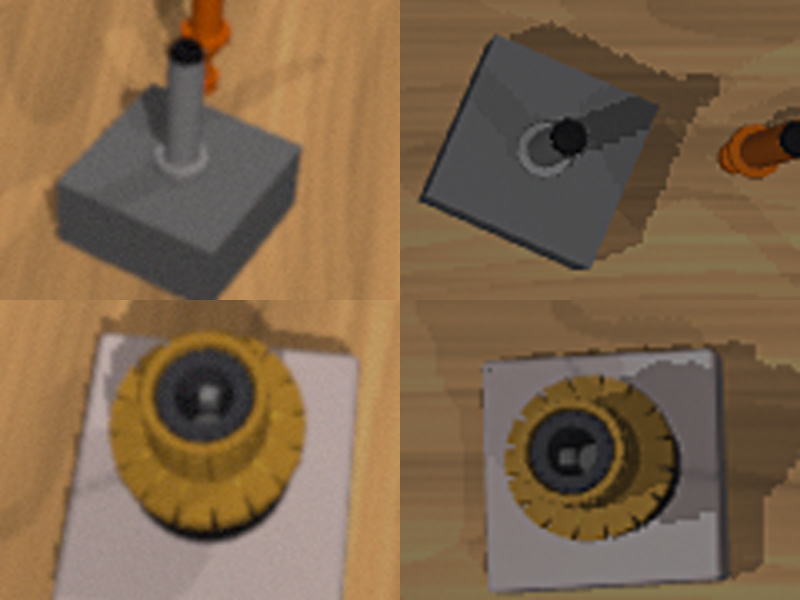

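The crop confirms it: a steel post with a black cap and its collar on the grey rest. The coupler's dark socket ring is in the lower two panels. Next I'll measure positions.

```bash
python3 - <<'E'
from h import *
C={n:r.capture(n) for n in("side","top")}
def big(m):
    n,l,s,c=cv2.connectedComponentsWithStats(m.astype(np.uint8),connectivity=4);i=1+np.argmax(s[1:,4]);return l==i
res={}
win={"side":dict(cap=(330,143,352,160),cpl=(240,355,345,465)),"top":dict(cap=(390,232,412,250),cpl=(135,205,210,275))}
for n,c in C.items():
    im=c["img"].astype(int);hsv=cv2.cvtColor(c["img"],cv2.COLOR_BGR2HSV)
    x0,y0,x1,y1=win[n]["cap"];g=im[y0:y1,x0:x1].max(2);m=big(g<45);ys,xs=np.nonzero(m)
    print(n,"cap",xs.mean()+x0,ys.mean()+y0,m.sum(),xs.min()+x0,xs.max()+x0,ys.min()+y0,ys.max()+y0)
    x0,y0,x1,y1=win[n]["cpl"];h=hsv[y0:y1,x0:x1]
    gold=big((h[...,1]>140)&(h[...,0]>12)&(h[...,0]<32))
    # interior hole of the gold
    cs,hi=cv2.findContours(gold.astype(np.uint8),cv2.RETR_CCOMP,cv2.CHAIN_APPROX_NONE)
    holes=[k for k,hh in zip(cs,hi[0]) if hh[3]>=0]
    k=max(holes,key=cv2.contourArea);e=cv2.fitEllipse(k);p=(e[0][0]+x0,e[0][1]+y0);print(n,"hole",p,e[1],cv2.contourArea(k))
    res[n]=p;print(" at z.080",plane(c,*p,.080),plane(c,*p,.078))
    grey=(h[...,1]<60)&(h[...,2]>110);grey=big(grey)
    a=big(grey|gold);q=cv2.minAreaRect(np.argwhere(grey)[:,::-1].astype(np.float32));bp=cv2.boxPoints(q)+[x0,y0]
    print(" foot corners",[np.round(plane(c,*b,.02)[:2],4).tolist() for b in bp],bp.round(1).tolist(), plane(c,*bp.mean(0),.02))
print(two(C["side"],res["side"],C["top"],res["top"]))
E
```

```text
side cap 340.3157894736842 150.2982456140351 57 336 345 147 153
side hole (290.92937088012695, 388.20592498779297) (28.781692504882812, 30.680082321166992) 691.0
 at z.080 [0.53644682 0.19797022 0.08      ] [0.5366825  0.19716107 0.078     ]
 foot corners [[0.5801, 0.2584], [0.5963, 0.156], [0.4871, 0.1496], [0.483, 0.252]] [[245.3, 454.9], [252.9, 368.9], [338.3, 376.5], [330.7, 462.4]] [0.53611975 0.2069588  0.02      ]
top cap 400.2549019607843 240.76470588235293 102 395 406 235 246
top hole (162.30149269104004, 237.64810180664062) (21.6158504486084, 22.330965042114258) 377.0
 at z.080 [0.53538176 0.19829394 0.08      ] [0.53558803 0.19887142 0.078     ]
 foot corners [[0.5809, 0.2554], [0.5851, 0.1575], [0.4866, 0.1514], [0.4828, 0.2482]] [[139.6, 214.8], [197.0, 212.5], [199.4, 269.8], [142.0, 272.2]] [0.53354504 0.20318312 0.02      ]
(array([0.5358598 , 0.19818022, 0.08048935]), np.float64(0.0010517045139559198))
```

```bash
python3 - <<'E'
from h import *
C={n:r.capture(n) for n in("side","top")}
print(two(C["side"],(340.3,150.3),C["top"],(400.25,240.8)))
for z in(.113,.116,.119):print(z,plane(C["side"],340.3,150.3,z),plane(C["top"],400.25,240.8,z))
for n in C:
  print(n,-np.array(C[n]["R"]).T@C[n]["t"])
  for uv in {"side":[(181*120/400+285,135+157*.3)],"top":[(545-400)*.3+350 and ((545-400)*.3+350,200+148*.3)]}[n]: print(n,"collar",uv,plane(C[n],*uv,.047))
E
python3 -m crank '[[-1,[0,0,0],[0,0,-0.177]],[-1,[0,0,0],[0,0,-0.177]],[-1,[0,0,0],[0,0,-0.177]],[-1,[0,0,0],[0,0,-0.177]],[-1,[0,0,0],[0,0,-0.177]],[-1,[0,0,0],[0,0,-0.177]],[-1,[0,0,0],[0,0,-0.177]],[-1,[0,0,0],[0,0,-0.177]]]'
```

```text
(array([ 0.52716432, -0.17443527,  0.1162685 ]), np.float64(0.0015543561805126155))
0.113 [ 0.5283023  -0.17847438  0.113     ] [ 0.52669811 -0.17504546  0.113     ]
0.116 [ 0.52797523 -0.17483897  0.116     ] [ 0.52640945 -0.17448175  0.116     ]
0.119 [ 0.52764816 -0.17120356  0.119     ] [ 0.5261208  -0.17391804  0.119     ]
side [0.47565644 0.40668397 0.59588219]
side collar (339.3, 182.1) [ 0.52717398 -0.17660362  0.047     ]
top [ 0.45325638 -0.0316219   0.87627967]
top collar (393.5, 244.4) [ 0.52702632 -0.17601754  0.047     ]
time_s: 1.1
tcp_pos: [0.2762, -0.5605, 0.1991]
ee_rot: [[0.005, -1.0, -0.0], [-1.0, -0.005, 0.0], [-0.0, 0.0, -1.0]]
wrist_force: [-0.1, 0.1, -0.5]
gripper_width: 1.001
```

```bash
python3 -m crank '[[-1,[-0.315,-0.108,0],[0,0,0]],[-1,[-0.315,-0.108,0],[0,0,0]],[-1,[-0.315,-0.108,0],[0,0,0]],[-1,[-0.315,-0.108,0],[0,0,0]],[-1,[-0.315,-0.108,0],[0,0,0]],[-1,[-0.315,-0.108,0],[0,0,0]],[-1,[-0.315,-0.108,0],[0,0,0]],[-1,[-0.315,-0.108,0],[0,0,0]]]'
python3 -m crank '[[-1,[-0.315,-0.108,0],[0,0,0]],[-1,[-0.315,-0.108,0],[0,0,0]],[-1,[-0.315,-0.108,0],[0,0,0]],[-1,[-0.315,-0.108,0],[0,0,0]],[-1,[-0.315,-0.108,0],[0,0,0]],[-1,[-0.315,-0.108,0],[0,0,0]],[-1,[-0.315,-0.108,0],[0,0,0]],[-1,[-0.315,-0.108,0],[0,0,0]]]'
python3 -m crank '[[-1,[-0.315,-0.108,0],[0,0,0]],[-1,[-0.315,-0.108,0],[0,0,0]],[-0.24,[-0.315,-0.108,0],[0,0,0]],[-0.24,[-0.315,-0.108,0],[0,0,0]],[-0.24,[-0.315,-0.108,0],[0,0,0]],[-0.24,[-0.315,-0.108,0],[0,0,0]],[-0.24,[-0.315,-0.108,0],[0,0,0]],[-0.24,[-0.315,-0.108,0],[0,0,0]]]'
```

```text
time_s: 1.9
tcp_pos: [0.3631, -0.3074, 0.1994]
ee_rot: [[-0.001, -1.0, 0.0], [-1.0, 0.001, -0.0], [0.0, -0.0, -1.0]]
wrist_force: [1.6, 0.2, 0.0]
gripper_width: 1.003
time_s: 2.7
tcp_pos: [0.4497, -0.0554, 0.1995]
ee_rot: [[-0.001, -1.0, 0.001], [-1.0, 0.001, 0.0], [-0.0, -0.001, -1.0]]
wrist_force: [1.1, 0.2, 0.3]
gripper_width: 1.001
time_s: 3.5
tcp_pos: [0.5363, 0.1965, 0.1993]
ee_rot: [[-0.001, -1.0, 0.0], [-1.0, 0.001, 0.0], [-0.0, -0.0, -1.0]]
wrist_force: [-0.5, 0.3, 0.5]
gripper_width: 0.632
```

```bash
python3 -m crank '[[-0.24,[-0.015,0,0.2],[0,0,0]],[-0.24,[0,0,0.25],[0,0,0]],[-0.24,[0,0,0.25],[0,0,0]],[-0.24,[0,0,0.25],[0,0,0]],[-0.24,[0,0,0],[0,0,0]]]'
python3 - <<'E'
from h import *
a=[]
for n,(x,y) in {"side":(180,280),"top":(80,160)}.items():
    c=r.capture(n); a.append(cv2.resize(c["img"][y:y+200,x:x+200],(400,400)))
cv2.imwrite("pics/a1.png",np.hstack(a)); s=r.sense();print(s["tcp_pos"],s["gripper_width"])
E
```

```text
time_s: 4.0
tcp_pos: [0.5336, 0.1953, 0.1007]
ee_rot: [[-0.002, -1.0, -0.007], [-1.0, 0.002, -0.004], [0.004, 0.007, -1.0]]
wrist_force: [-0.6, 0.1, -1.3]
gripper_width: 0.624
[0.53645118 0.19665695 0.10459274] 0.6210122686768341
```

View pics/a1.png

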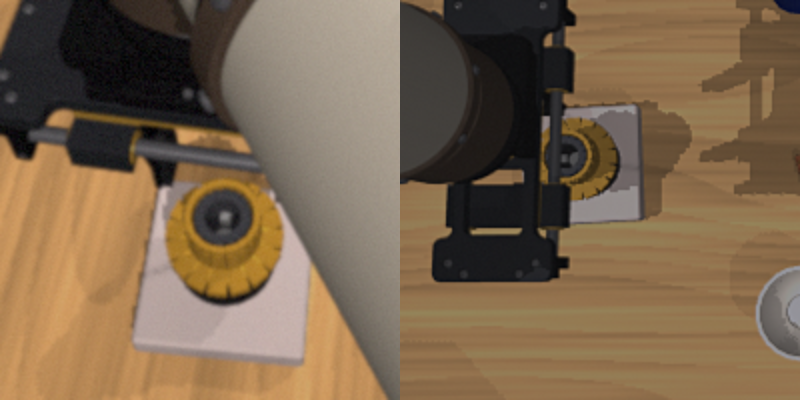

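```bash
python3 - <<'E'
from h import *
C={n:r.capture(n) for n in("side","top")}
s=r.sense();T=s["tcp_pos"];R=s["ee_rot"];print(T)
a=[]
for n,c in C.items():
    im=c["img"].copy()
    for k in(-27,0,27):
        for z in(0,-.05):
            p=proj(c,T+R[:,1]*k/1000+R[:,2]*z);print(n,k,z,np.round(p,1));cv2.circle(im,tuple(int(round(v)) for v in p),2,(0,255,0),-1)
    x,y={"side":(180,280),"top":(80,160)}[n];a.append(cv2.resize(im[y:y+200,x:x+200],(400,400)))
cv2.imwrite("pics/a2.png",np.hstack(a))
E
```

```text
[0.53724221 0.19724384 0.10595499]
side -27 0 [264.8 374.1]
side -27 -0.05 [260.8 352.7]
side 0 0 [289.4 377.7]
side 0 -0.05 [287.4 356.5]
side 27 0 [314.2 381.3]
side 27 -0.05 [314.2 360.3]
top -27 0 [158.7 217.3]
top -27 -0.05 [148.5 212.5]
top 0 0 [158.2 234.7]
top 0 -0.05 [147.9 231.1]
top 27 0 [157.7 252.2]
top 27 -0.05 [147.4 249.8]
```

View pics/a2.png

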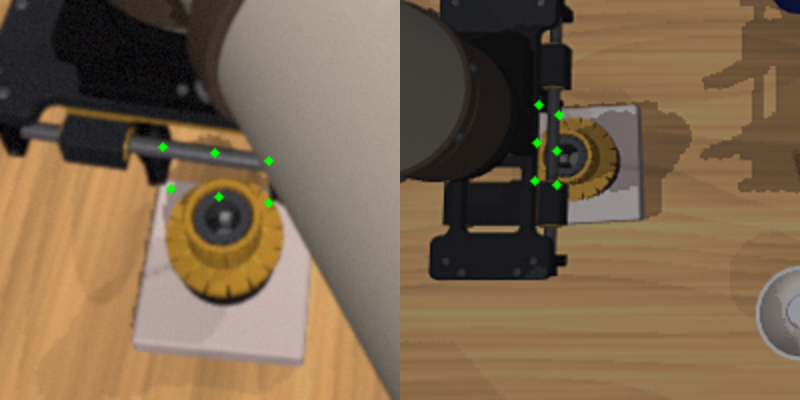

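The left fingertip shows at crop (168,185) and straddles the sleeve as intended. The right one is behind the forearm. I'll descend onto the flange.

```bash
python3 -m crank '[[-0.24,[0,0.01,0.1],[0,0,0]],[-0.24,[0,0,0.1],[0,0,0]],[-0.24,[0,0,0.1],[0,0,0]],[-0.24,[0,0,0.1],[0,0,0]],[-0.24,[0,0,0.06],[0,0,0]],[-0.24,[0,0,0],[0,0,0]],[-0.24,[0,0,0],[0,0,0]]]'
python3 -m crank '[[-0.24,[0,0,0.03],[0,0,0]],[-0.24,[0,0,0.03],[0,0,0]],[-0.24,[0,0,0.03],[0,0,0]],[-0.24,[0,0,0],[0,0,0]],[-0.24,[0,0,0],[0,0,0]]]'
```

```text
time_s: 4.9
tcp_pos: [0.5353, 0.1967, 0.0582]
ee_rot: [[-0.001, -1.0, 0.0], [-1.0, 0.001, -0.0], [0.0, -0.0, -1.0]]
wrist_force: [0.2, 0.2, 0.1]
gripper_width: 0.621
time_s: 5.4
tcp_pos: [0.5351, 0.1966, 0.0492]
ee_rot: [[-0.001, -1.0, -0.0], [-1.0, 0.001, -0.0], [0.0, 0.0, -1.0]]
wrist_force: [0.6, 0.3, -0.1]
gripper_width: 0.619
```

```bash
python3 -m crank '[[-0.24,[0,0,0.02],[0,0,0]],[-0.24,[0,0,0],[0,0,0]],[-0.24,[0,0,0],[0,0,0]]]'
python3 - <<'E'
from h import *
a=[]
for n,(x,y) in {"side":(180,280),"top":(80,160)}.items():
    c=r.capture(n); a.append(cv2.resize(c["img"][y:y+200,x:x+200],(400,400)))
cv2.imwrite("pics/a3.png",np.hstack(a)); s=r.sense();print(s["tcp_pos"],s["gripper_width"],s["wrist_force"])
E
```

```text
time_s: 5.7
tcp_pos: [0.5351, 0.1967, 0.0473]
ee_rot: [[-0.001, -1.0, -0.0], [-1.0, 0.001, -0.0], [0.0, 0.0, -1.0]]
wrist_force: [-0.3, -0.4, -0.3]
gripper_width: 0.618
[0.53515431 0.19668694 0.04731278] 0.6169555904824066 [0.2382454  0.47747084 0.67556591]
```

View pics/a3.png

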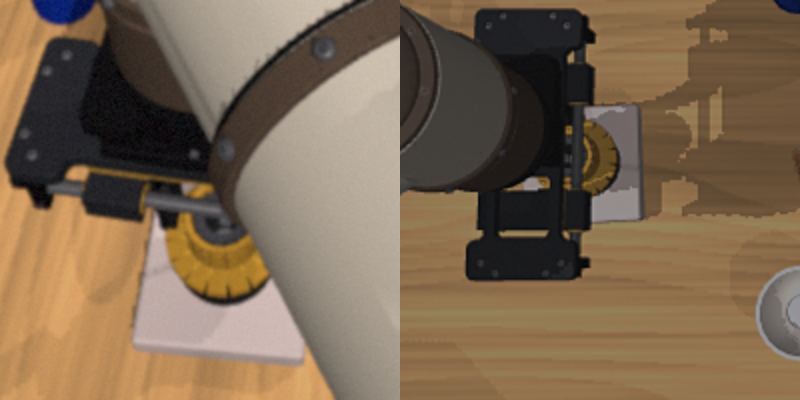

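```bash
for i in 1 2 ; do python3 -m crank '[[-0.24,[0,0,0.02],[0,0,0]],[-0.24,[0,0,0],[0,0,0]],[-0.24,[0,0,0],[0,0,0]]]' | egrep 'tcp|force|wid'; done
python3 - <<'E'
from h import *
a=[]
for n,(x,y) in {"side":(240,340),"top":(110,190)}.items():
    c=r.capture(n); a.append(cv2.resize(c["img"][y:y+100,x:x+100],(400,400)))
cv2.imwrite("pics/a4.png",np.hstack(a)); s=r.sense();print(s["tcp_pos"],s["gripper_width"],s["wrist_force"])
E
```

```text
tcp_pos: [0.5351, 0.1966, 0.0452]
wrist_force: [0.4, 0.6, 0.3]
gripper_width: 0.619
tcp_pos: [0.5351, 0.1966, 0.0432]
wrist_force: [-0.2, 0.4, -0.2]
gripper_width: 0.624
[0.53512805 0.19666966 0.04327219] 0.6251082194964473 [-0.24333554  0.1733934   0.50955573]
```

View pics/a4.png

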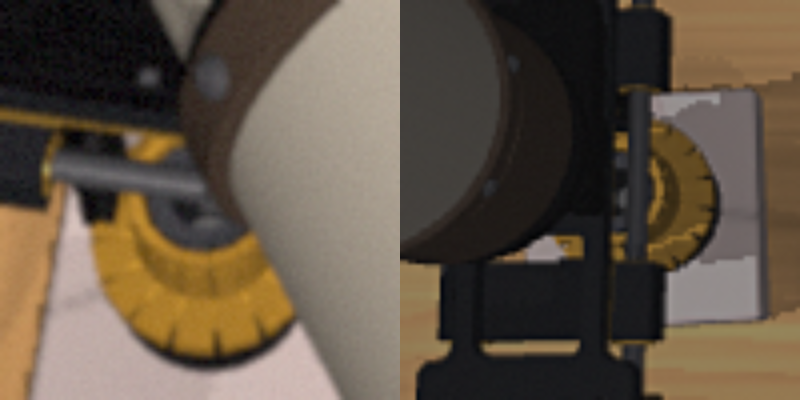

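```bash
python3 - <<'E'
from h import *
c=r.capture("side")
for dx in(.027,.042):
  for dy in (-.01,.01):
    print(dx,dy,[np.round(proj(c,[.5351+dx,.1967+dy,z]),1).tolist() for z in(.043,.053,.063)])
im=c["img"];im=cv2.convertScaleAbs(im[350:430,230:310],alpha=1.8,beta=20);cv2.imwrite("pics/a5.png",cv2.resize(im,(600,600),interpolation=cv2.INTER_CUBIC))
E
```

```text
0.027 -0.01 [[272.8, 388.6], [272.2, 385.2], [271.6, 381.6]]
0.027 0.01 [[269.2, 405.0], [268.5, 401.7], [267.8, 398.4]]
0.042 -0.01 [[260.5, 386.8], [259.8, 383.3], [259.0, 379.8]]
0.042 0.01 [[256.6, 403.1], [255.8, 399.8], [254.9, 396.4]]
```

View pics/a5.png

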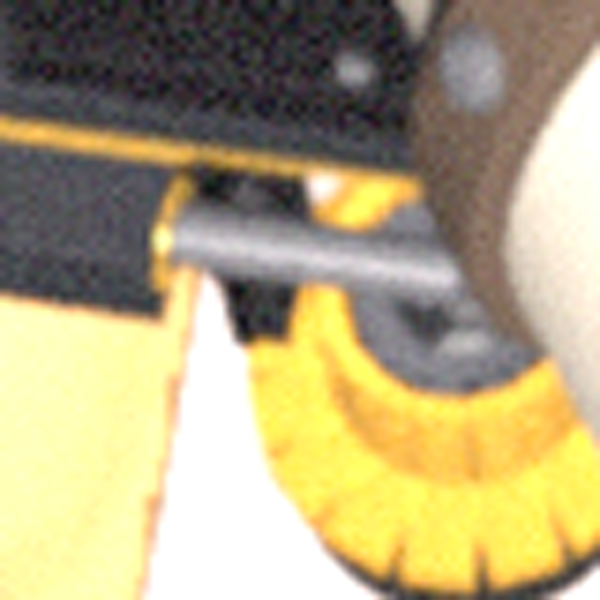

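```bash
python3 - <<'E'
from h import *
c=r.capture("side");a=cv2.imread("pics/side0.png")
for im in(a,c["img"]):
    h=cv2.cvtColor(im,cv2.COLOR_BGR2HSV);m=(h[...,1]>140)&(h[...,0]>12)&(h[...,0]<32)
    print([ (col,np.nonzero(m[380:440,col])[0].max()+380) for col in(275,280,285,290,295,300)])
d=cv2.resize(np.hstack([a[350:440,240:330],c["img"][350:440,240:330]]),(800,400),interpolation=cv2.INTER_CUBIC);cv2.imwrite("pics/a6.png",d)
E
```

```text
[(275, np.int64(423)), (280, np.int64(426)), (285, np.int64(428)), (290, np.int64(428)), (295, np.int64(428)), (300, np.int64(427))]
[(275, np.int64(423)), (280, np.int64(427)), (285, np.int64(428)), (290, np.int64(428)), (295, np.int64(428)), (300, np.int64(428))]
```

View pics/a6.png

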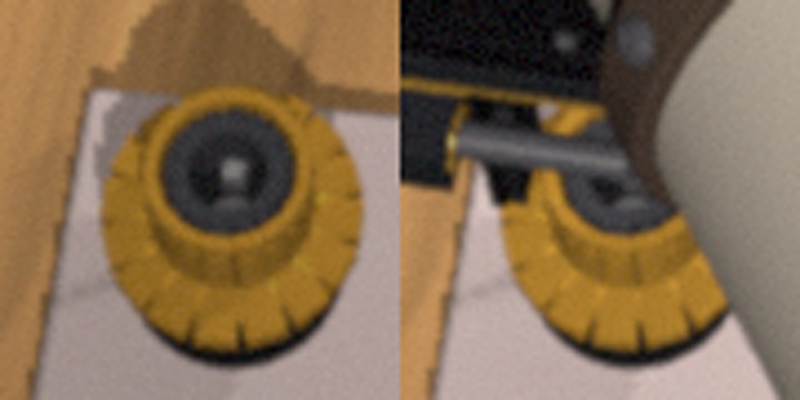

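```bash
for i in 1 2 3; do python3 -m crank '[[-0.24,[0,0,0.015],[0,0,0]],[-0.24,[0,0,0],[0,0,0]],[-0.24,[0,0,0],[0,0,0]]]' | egrep 'tcp|force|wid'; done
```

```text
tcp_pos: [0.5351, 0.1966, 0.0417]
wrist_force: [0.1, 0.4, -0.9]
gripper_width: 0.622
tcp_pos: [0.5351, 0.1966, 0.0402]
wrist_force: [-0.2, -0.2, 0.6]
gripper_width: 0.621
tcp_pos: [0.5351, 0.1966, 0.0387]
wrist_force: [-0.7, 0.3, 0.2]
gripper_width: 0.622
```

```bash
python3 - <<'E'
from h import *
c=r.capture("side");t=r.capture("top")["img"]
d=np.hstack([cv2.resize(c["img"][350:450,240:340],(400,400),interpolation=cv2.INTER_CUBIC),cv2.resize(t[180:280,110:210],(400,400),interpolation=cv2.INTER_CUBIC)]);d=cv2.convertScaleAbs(d,alpha=1.8,beta=15);cv2.imwrite("pics/a7.png",d)
E
```

```text
(no output)
```

View pics/a7.png

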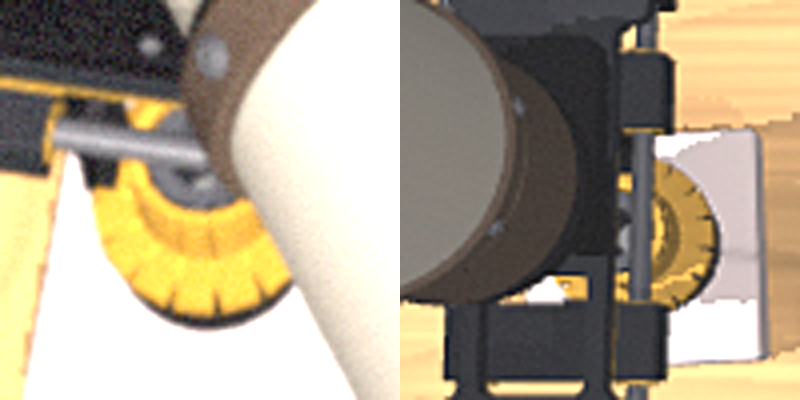

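```bash
for i in 1 2 3; do python3 -m crank '[[-0.24,[0,0,0.015],[0,0,0]],[-0.24,[0,0,0],[0,0,0]],[-0.24,[0,0,0],[0,0,0]]]' | egrep 'tcp|force|wid'; done
```

```text
tcp_pos: [0.5351, 0.1966, 0.0372]
wrist_force: [0.5, 0.6, -0.1]
gripper_width: 0.619
tcp_pos: [0.5351, 0.1966, 0.0357]
wrist_force: [-1.0, -0.7, -0.2]
gripper_width: 0.622
tcp_pos: [0.5351, 0.1966, 0.0342]
wrist_force: [0.8, -0.3, 0.9]
gripper_width: 0.621
```

```bash
python3 - <<'E'
from h import *
c=r.capture("side");t=r.capture("top")["img"];a=cv2.imread("pics/side0.png")
for im in(a,c["img"]):
    h=cv2.cvtColor(im,cv2.COLOR_BGR2HSV);m=(h[...,1]>140)&(h[...,0]>12)&(h[...,0]<32)
    print([ (col,np.nonzero(m[380:440,col])[0].max()+380) for col in(275,280,285,290,295,300)])
s=r.sense();print(s["effort"],s["wrist_force"])
for n,T in(("tcp-tip L",[.5351+.027,.1967,.034]),("+19mm",[.5351+.027,.1967,.053])):print(n,proj(c,T))
d=np.hstack([cv2.resize(c["img"][360:420,250:310],(400,400),interpolation=cv2.INTER_CUBIC),cv2.resize(t[180:280,110:210],(400,400),interpolation=cv2.INTER_CUBIC)]);d=cv2.convertScaleAbs(d,alpha=1.8,beta=15);cv2.imwrite("pics/a8.png",d)
E
```

```text
[(275, np.int64(423)), (280, np.int64(426)), (285, np.int64(428)), (290, np.int64(428)), (295, np.int64(428)), (300, np.int64(427))]
[(275, np.int64(423)), (280, np.int64(427)), (285, np.int64(428)), (290, np.int64(428)), (295, np.int64(428)), (300, np.int64(427))]
[-2.78204589e-04 -3.82054853e+01  1.40497300e+01  3.17004897e+00
 -1.70494529e-02 -4.54733799e-05] [-0.40686588 -0.39544605  0.10264546]
tcp-tip L (np.float64(271.5444894277782), np.float64(399.65433478790476))
+19mm (np.float64(270.38648707033906), np.float64(393.35262403799754))
```

View pics/a8.png

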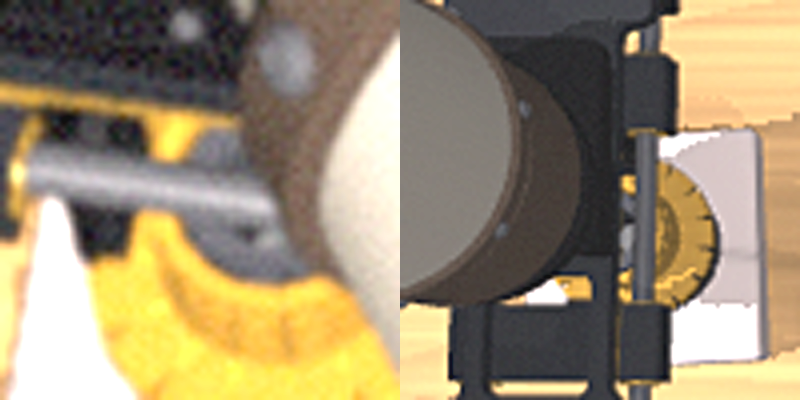

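```bash
for i in 1 2 3; do python3 -m crank '[[-0.24,[0,0,0.015],[0,0,0]],[-0.24,[0,0,0],[0,0,0]],[-0.24,[0,0,0],[0,0,0]]]' | egrep 'tcp|force|wid'; done
python3 - <<'E'
from h import *
c=r.capture("side");
d=cv2.resize(c["img"][350:430,240:320],(600,600),interpolation=cv2.INTER_CUBIC);d=cv2.convertScaleAbs(d,alpha=1.8,beta=15);cv2.imwrite("pics/a9.png",d)
E
```

```text
tcp_pos: [0.5351, 0.1966, 0.0327]
wrist_force: [0.3, -1.2, -0.3]
gripper_width: 0.621
tcp_pos: [0.5351, 0.1966, 0.0312]
wrist_force: [0.2, -0.7, -0.5]
gripper_width: 0.62
tcp_pos: [0.5351, 0.1967, 0.0306]
wrist_force: [-2.0, -0.0, 5.2]
gripper_width: 0.619
```

View pics/a9.png

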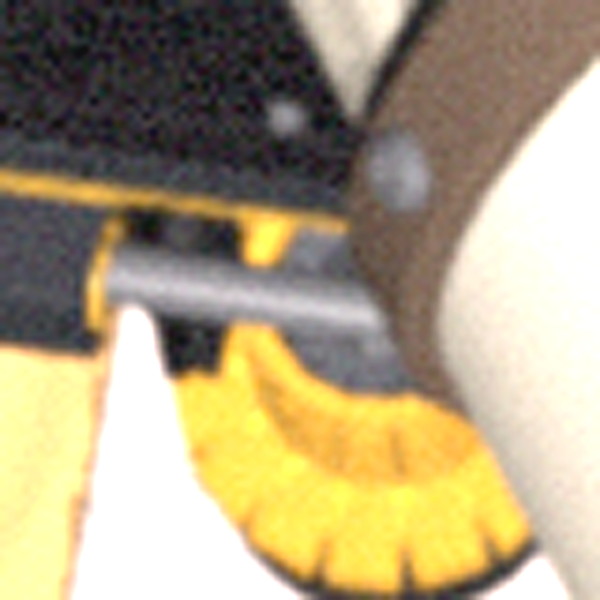

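```bash
python3 - <<'E'
from h import *
c=r.capture("side");t=r.capture("top")
cv2.imwrite("pics/b1.png",np.hstack([cv2.resize(c["img"][330:430,220:320],(400,400)),cv2.convertScaleAbs(cv2.resize(t["img"][170:290,90:210],(400,400)),alpha=1.8,beta=10)]))
o,d1=ray(t,172,195);_,d2=ray(t,170.5,245);n=np.cross(d1,d2)
for p in((258,385),(272,387.5),(285,390)):
    os,ds=ray(c,*p);k=n@(o-os)/(n@ds);print(p,os+k*ds)
print(r.sense()["tcp_pos"],r.sense()["wrist_force"])
E
```

```text
(258, 385) [0.57776955 0.19091262 0.05776203]
(272, 387.5) [0.56109768 0.19115202 0.05707331]
(285, 390) [0.54567197 0.19145875 0.05612314]
[0.53514796 0.19665064 0.03063424] [-1.98271742 -0.33457429  5.44493583]
```

View pics/b1.png

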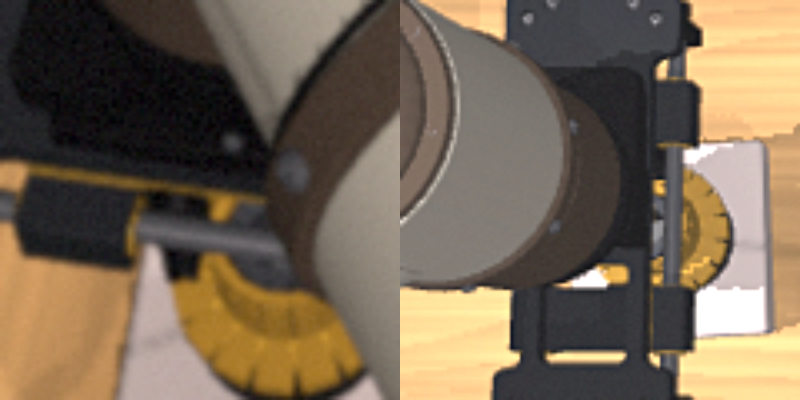

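```bash
python3 - <<'E'
from h import *
c=r.capture("side");t=r.capture("top")
for z in(.06,.07,.08,.09,.1,.11,.12,.13):
    a=plane(c,272,387.5,z);b=plane(t,171,230,z);print(z,a,b,a[1]+b[1]-.3933)
    f=plane(c,265,400,z-.06);print("   finger bottom",z-.06,f)
E
```

```text
0.06 [0.56063358 0.19232274 0.06      ] [0.54998231 0.19030833 0.06      ] -0.010668927328772282
   finger bottom 0.0 [0.57541966 0.18566345 0.        ]
0.07 [0.55904784 0.1963229  0.07      ] [0.54879735 0.18758953 0.07      ] -0.009387572868172878
   finger bottom 0.010000000000000009 [0.57374545 0.18937259 0.01      ]
0.08 [0.55746209 0.20032305 0.08      ] [0.54761239 0.18487073 0.08      ] -0.008106218407573418
   finger bottom 0.020000000000000004 [0.57207124 0.19308172 0.02      ]
0.09 [0.55587635 0.20432321 0.09      ] [0.54642743 0.18215193 0.09      ] -0.0068248639469740136
   finger bottom 0.03 [0.57039703 0.19679085 0.03      ]
0.1 [0.55429061 0.20832337 0.1       ] [0.54524247 0.17943313 0.1       ] -0.005543509486374554
   finger bottom 0.04000000000000001 [0.56872282 0.20049998 0.04      ]
0.11 [0.55270486 0.21232352 0.11      ] [0.54405751 0.17671432 0.11      ] -0.004262155025775094
   finger bottom 0.05 [0.56704861 0.20420911 0.05      ]
0.12 [0.55111912 0.21632368 0.12      ] [0.54287255 0.17399552 0.12      ] -0.0029808005651756897
   finger bottom 0.06 [0.5653744  0.20791824 0.06      ]
0.13 [0.54953338 0.22032383 0.13      ] [0.54168759 0.17127672 0.13      ] -0.0016994461045762854
   finger bottom 0.07 [0.56370019 0.21162737 0.07      ]
```

The force reads 5 N at a TCP height of 0.0306, so the open fingertips are about 24 mm behind the TCP. They now rest on the flange, whose top is at about 54 mm. I'll press down gradually.

```bash
for i in 1 2 3; do python3 -m crank '[[-0.24,[0,0,0.02],[0,0,0]],[-0.24,[0,0,0.02],[0,0,0]],[-0.24,[0,0,0],[0,0,0]]]' | egrep 'tcp|force|wid'; done
```

```text
tcp_pos: [0.5352, 0.1967, 0.0271]
wrist_force: [-2.6, -0.5, 7.3]
gripper_width: 0.62
tcp_pos: [0.5352, 0.1967, 0.0232]
wrist_force: [-2.6, -0.9, 7.6]
gripper_width: 0.624
tcp_pos: [0.5352, 0.1967, 0.0193]
wrist_force: [-3.4, -0.2, 10.0]
gripper_width: 0.621
```

```bash
for i in 1 2 3; do python3 -m crank '[[-0.24,[0,0,0.01],[0,0,0]],[-0.24,[0,0,0],[0,0,0]]]' | egrep 'tcp|force|wid'; done
```

```text
tcp_pos: [0.5352, 0.1967, 0.0185]
wrist_force: [-3.1, 0.2, 10.7]
gripper_width: 0.621
tcp_pos: [0.5352, 0.1967, 0.0176]
wrist_force: [-3.8, -0.7, 9.6]
gripper_width: 0.624
tcp_pos: [0.5352, 0.1967, 0.0166]
wrist_force: [-2.9, -0.9, 11.4]
gripper_width: 0.619
```

```bash
for i in 1 ; do python3 -m crank '[[-0.24,[0,0,0.01],[0,0,0]],[-0.24,[0,0,0],[0,0,0]]]' | egrep 'tcp|force|wid'; done
python3 -m crank '[[-0.24,[0,0,0.01],[0,0,0]],[-0.24,[0,0,0],[0,0,0]]]' | egrep 'tcp|force|wid'
```

```text
tcp_pos: [0.5352, 0.1967, 0.0159]
wrist_force: [-3.7, -0.8, 13.4]
gripper_width: 0.621
tcp_pos: [0.5353, 0.1967, 0.0158]
wrist_force: [-5.5, -2.3, 17.4]
gripper_width: 0.619
```

The force is rising with no further travel, so the sleeve is on its stop. I'll lift off and look.

```bash
python3 -m crank '[[-0.24,[0,0,-0.02],[0,0,0]],[-0.24,[0,0,-0.03],[0,0,0]],[-0.24,[0,0,-0.05],[0,0,0]],[-0.24,[0,0,-0.1],[0,0,0]],[-0.24,[0,0,-0.2],[0,0,0]],[-0.24,[0,0,-0.3],[0,0,0]],[-0.24,[0,0,-0.4],[0,0,0]],[-0.24,[0,0,-0.4],[0,0,0]]]'
python3 - <<'E'
from h import *
c=r.capture("side");t=r.capture("top");a=cv2.imread("pics/side0.png")
for im in(a,c["img"]):
    h=cv2.cvtColor(im,cv2.COLOR_BGR2HSV);m=(h[...,1]>140)&(h[...,0]>12)&(h[...,0]<32)
    print([ (col,np.nonzero(m[380:450,col])[0].max()+380) for col in(275,280,285,290,295,300)])
cv2.imwrite("pics/b2.png",np.hstack([cv2.resize(c["img"][300:450,220:370],(400,400)),cv2.resize(t["img"][170:290,90:210],(400,400))]))
E
```

```text
time_s: 12.45
tcp_pos: [0.5348, 0.1964, 0.1641]
ee_rot: [[-0.001, -1.0, -0.001], [-1.0, 0.001, -0.001], [0.001, 0.001, -1.0]]
wrist_force: [0.3, 0.8, -0.1]
gripper_width: 0.618
[(275, np.int64(423)), (280, np.int64(426)), (285, np.int64(428)), (290, np.int64(428)), (295, np.int64(428)), (300, np.int64(427))]
[(275, np.int64(425)), (280, np.int64(428)), (285, np.int64(430)), (290, np.int64(431)), (295, np.int64(430)), (300, np.int64(429))]
```

View pics/b2.png

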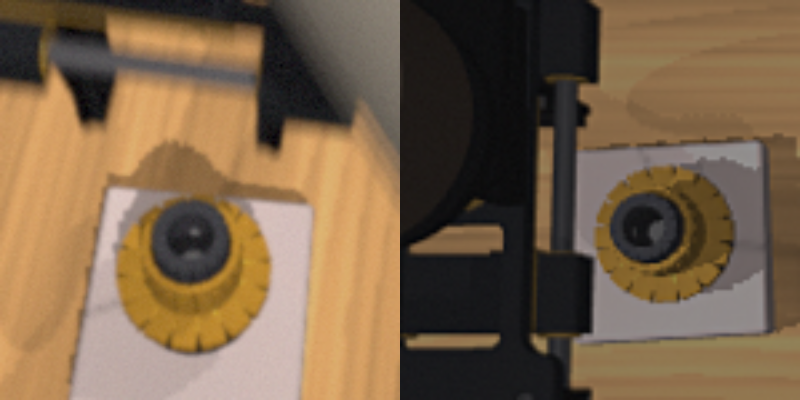

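The sleeve is caught down, with the dark tube now standing clear above it at side (291,388). Next I'll go to the post.

```bash
python3 - <<'E'
from h import *
C={n:r.capture(n) for n in("side","top")}
for n,(x0,y0,x1,y1) in {"side":(265,365,320,425),"top":(145,220,190,262)}.items():
    im=C[n]["img"][y0:y1,x0:x1];h=cv2.cvtColor(im,cv2.COLOR_BGR2HSV)
    m=((h[...,1]<90)&(h[...,2]<105)).astype(np.uint8)
    k,l,s,cc=cv2.connectedComponentsWithStats(m,connectivity=4);print(n,s[1:].tolist())
    cv2.imwrite(f"pics/m_{n}.png",np.hstack([cv2.resize(im,(400,400)),cv2.cvtColor(cv2.resize(m*255,(400,400),interpolation=0),cv2.COLOR_GRAY2BGR)]))
E
python3 -m crank '[[-0.24,[0.15,0,-0.1],[0,0,0]],[-0.24,[0.324,0,0],[0,0,0]],[-0.24,[0.324,0,0],[0,0,0]],[-0.24,[0.324,0,0],[0,0,0]],[-0.24,[0.324,0,0],[0,0,0]],[-0.24,[0.324,0,0],[0,0,0]],[-0.24,[0.324,0,0],[0,0,0]],[-0.24,[0.324,0,0],[0,0,0]]]'
python3 -m crank '[[-0.24,[0.324,0.02,0],[0,0,0]],[-0.24,[0.324,0.02,0],[0,0,0]],[-0.24,[0.324,0.02,0],[0,0,0]],[-0.24,[0.3,0.02,0],[0,0,0]],[-0.24,[0.022,0,0],[0,0,0]],[-0.24,[0,0,0],[0,0,0]],[-0.24,[0,0,0],[0,0,0]]]'
```

```text
side [[12, 10, 29, 31, 708]]
top [[27, 0, 1, 1, 1], [30, 0, 7, 3, 9], [37, 3, 1, 1, 1], [12, 4, 1, 1, 1], [38, 4, 1, 1, 1], [39, 5, 1, 1, 1], [40, 6, 1, 1, 1], [41, 7, 1, 1, 1], [8, 8, 22, 21, 354], [42, 8, 1, 2, 2], [43, 11, 1, 1, 1], [44, 13, 1, 3, 3], [44, 23, 1, 1, 1], [44, 26, 1, 1, 1], [0, 27, 5, 15, 65], [43, 27, 1, 3, 3], [41, 30, 2, 2, 3], [41, 32, 1, 1, 1], [40, 33, 1, 1, 1], [39, 34, 1, 1, 1], [38, 35, 1, 1, 1], [35, 36, 3, 2, 5], [40, 36, 4, 1, 4], [13, 37, 1, 1, 1], [20, 40, 1, 1, 1], [28, 40, 1, 1, 1]]
time_s: 13.45
tcp_pos: [0.5337, -0.0473, 0.1719]
ee_rot: [[-0.001, -1.0, -0.003], [-1.0, 0.001, -0.001], [0.001, 0.003, -1.0]]
wrist_force: [0.6, 0.9, 1.3]
gripper_width: 0.623
time_s: 14.15
tcp_pos: [0.5263, -0.1743, 0.1722]
ee_rot: [[-0.001, -1.0, -0.001], [-1.0, 0.001, 0.0], [-0.0, 0.001, -1.0]]
wrist_force: [-0.7, 0.7, -0.3]
gripper_width: 0.618
```

View pics/m_side.png

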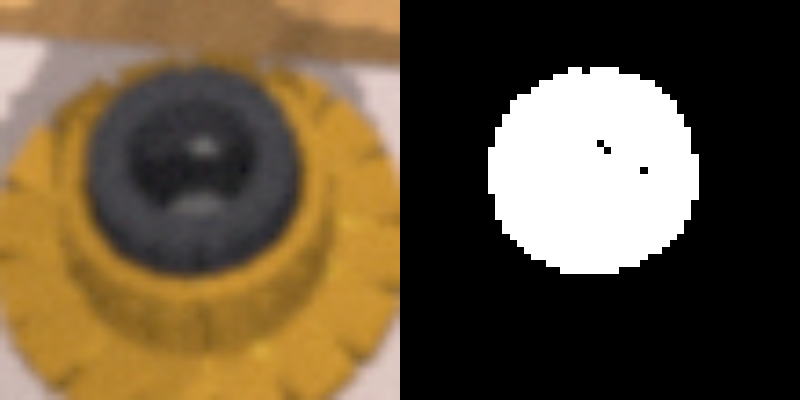

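View pics/m_top.png

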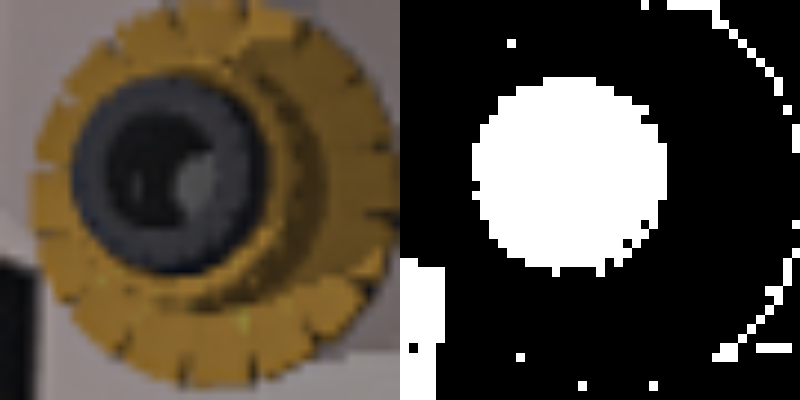

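```bash
python3 - <<'E'
from h import *
C={n:r.capture(n) for n in("side","top")}
print(plane(C["side"],291.0,387.9,.078),plane(C["top"],162.5,237.5,.078),two(C["side"],(291.0,387.9),C["top"],(162.5,237.5)))
c=C["side"]["img"];t=C["top"]["img"]
cv2.imwrite("pics/b3.png",np.hstack([cv2.resize(c[80:230,265:415],(400,400)),cv2.resize(t[170:320,325:475],(400,400))]))
print(r.sense()["tcp_pos"])
E
```

```text
[0.53667068 0.19680155 0.078     ] [0.53582497 0.1985637  0.078     ] (array([0.53596464, 0.19784727, 0.08055703]), np.float64(0.0008042074302538086))
[ 0.52669292 -0.17375639  0.17258937]
```

View pics/b3.png

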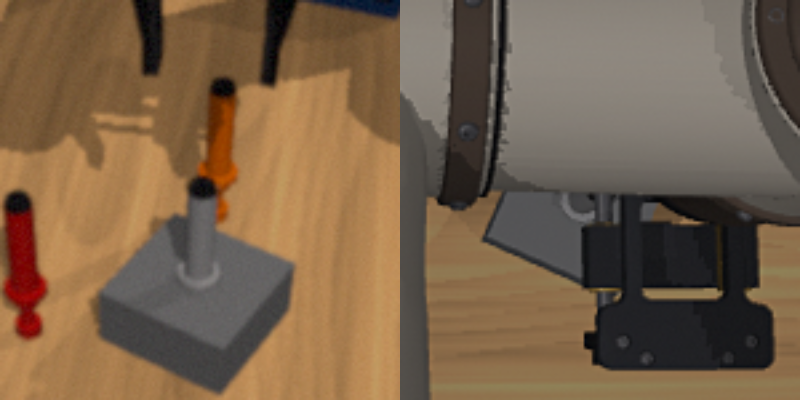

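```bash
python3 -m crank '[[-0.24,[0.017,0,0.1],[0,0,0]],[-0.24,[0,0,0.2],[0,0,0]],[-0.24,[0,0,0.2],[0,0,0]],[-0.24,[0,0,0.2],[0,0,0]],[-0.24,[0,0,0.15],[0,0,0]],[-0.24,[0,0,0],[0,0,0]],[-0.24,[0,0,0],[0,0,0]]]'
python3 - <<'E'
from h import *
C={n:r.capture(n) for n in("side","top")}
c=C["side"]["img"];t=C["top"]["img"]
cv2.imwrite("pics/b4.png",np.hstack([cv2.resize(c[100:220,280:400],(400,400)),cv2.resize(t[170:320,325:475],(400,400))]))
E
```

```text
time_s: 14.95
tcp_pos: [0.5268, -0.176, 0.0876]
ee_rot: [[0.0, -1.0, -0.001], [-1.0, -0.0, -0.0], [0.0, 0.001, -1.0]]
wrist_force: [-0.5, -0.6, 0.4]
gripper_width: 0.616
```

View pics/b4.png

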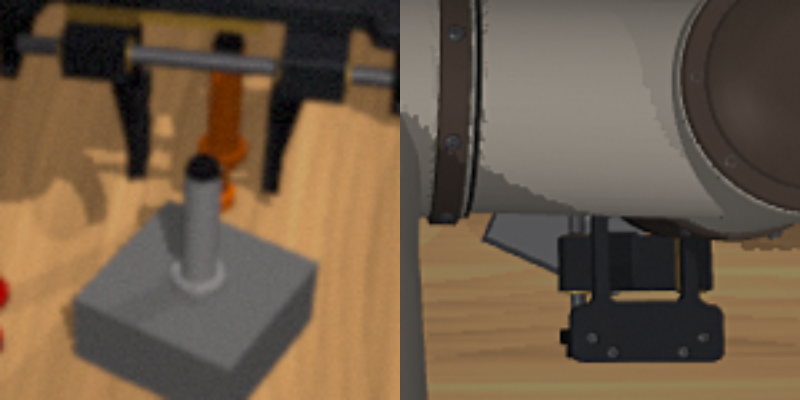

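```bash
python3 -m crank '[[-0.24,[0,0,0.1],[0,0,0]],[-0.24,[0,0,0.1],[0,0,0]],[-0.24,[0,0,0.07],[0,0,0]],[-0.24,[0,0,0],[0,0,0]],[-0.24,[0,0,0],[0,0,0]]]'
python3 - <<'E'
from h import *
C={n:r.capture(n) for n in("side","top")}
c=C["side"]["img"];t=C["top"]["img"]
cv2.imwrite("pics/b5.png",np.hstack([cv2.resize(c[100:220,280:400],(400,400)),cv2.resize(t[170:320,325:475],(400,400))]))
E
```

```text
time_s: 15.55
tcp_pos: [0.5267, -0.1763, 0.0604]
ee_rot: [[-0.001, -1.0, -0.001], [-1.0, 0.001, -0.0], [0.0, 0.001, -1.0]]
wrist_force: [-0.0, -0.1, 0.1]
gripper_width: 0.622
```

View pics/b5.png

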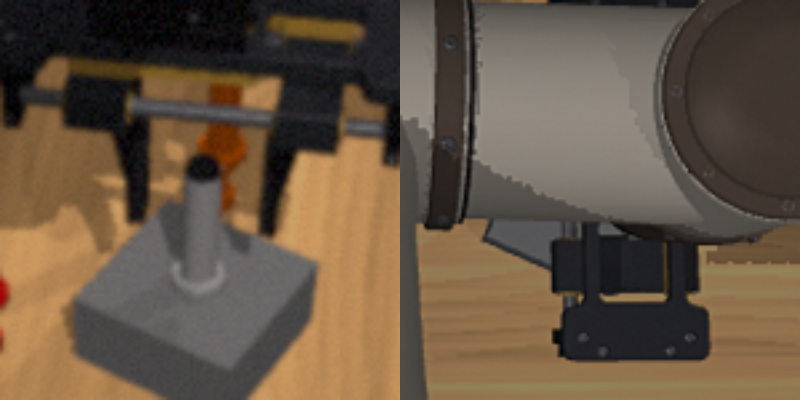

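```bash
python3 -m crank '[[0.3,[0,0,0],[0,0,0]],[0.3,[0,0,0],[0,0,0]],[0.3,[0,0,0],[0,0,0]],[0.3,[0,0,0],[0,0,0]],[0.3,[0,0,0],[0,0,0]]]'
python3 - <<'E'
from h import *
C={n:r.capture(n) for n in("side","top")}
c=C["side"]["img"];t=C["top"]["img"]
cv2.imwrite("pics/b6.png",cv2.resize(c[100:220,280:400],(600,600)))
E
```

```text
time_s: 16.15
tcp_pos: [0.5268, -0.1762, 0.0608]
ee_rot: [[-0.001, -1.0, 0.0], [-1.0, 0.001, -0.0], [0.0, -0.0, -1.0]]
wrist_force: [0.3, 0.1, -0.6]
gripper_width: 0.36
```

View pics/b6.png

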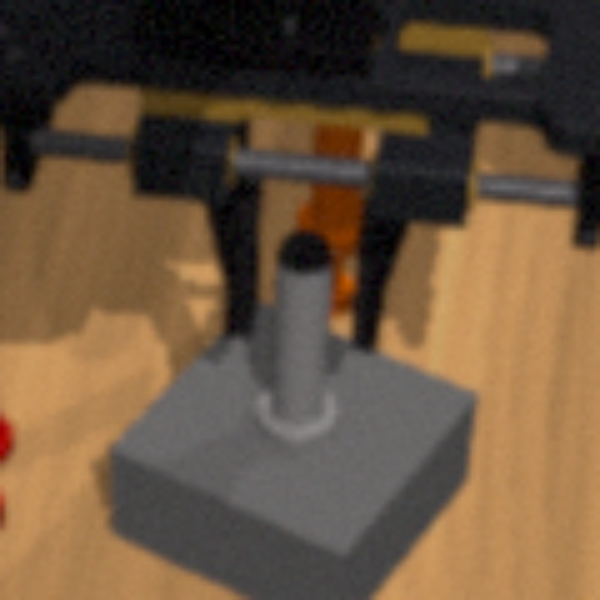

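The tips don't change height as they close, and both the contact and the image put them about 24 mm above the reported TCP. So I treat reported z as 24 mm low. I'll lower 13 mm more to grip at the stem point.

```bash
python3 -m crank '[[0.3,[0,0,0.07],[0,0,0]],[0.3,[0,0,0.065],[0,0,0]],[0.3,[0,0,0],[0,0,0]],[0.3,[0,0,0],[0,0,0]]]'
python3 -m crank '[[1,[0,0,0],[0,0,0]],[1,[0,0,0],[0,0,0]],[1,[0,0,0],[0,0,0]],[1,[0,0,0],[0,0,0]],[1,[0,0,0],[0,0,0]],[1,[0,0,0],[0,0,0]]]'
python3 - <<'E'
from h import *
C={n:r.capture(n) for n in("side","top")}
c=C["side"]["img"];t=C["top"]["img"]
cv2.imwrite("pics/b7.png",cv2.resize(c[100:220,280:400],(600,600)))
E
```

```text
time_s: 16.65
tcp_pos: [0.5265, -0.1763, 0.0467]
ee_rot: [[-0.001, -1.0, -0.001], [-1.0, 0.001, -0.0], [0.0, 0.001, -1.0]]
wrist_force: [0.6, 0.0, -0.6]
gripper_width: 0.351
time_s: 17.25
tcp_pos: [0.5272, -0.1763, 0.0475]
ee_rot: [[-0.001, -1.0, 0.001], [-1.0, 0.001, -0.0], [0.0, -0.001, -1.0]]
wrist_force: [1.1, -0.8, -0.7]
gripper_width: 0.196
```

View pics/b7.png

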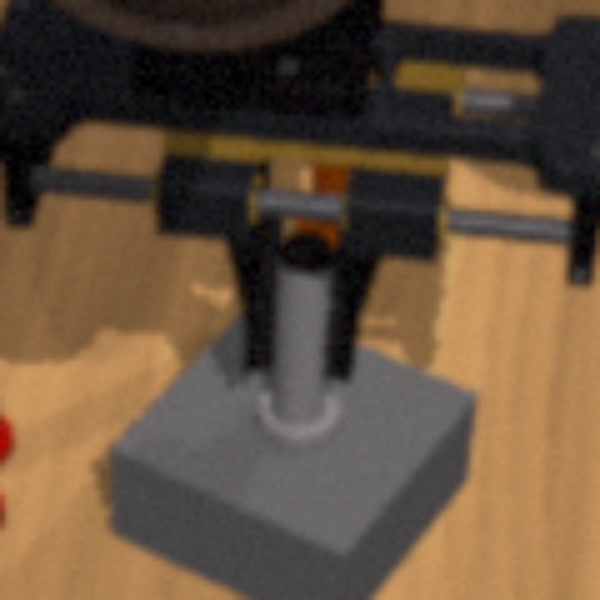

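```bash
python3 -m crank '[[1,[0,0,-0.05],[0,0,0]],[1,[0,0,-0.1],[0,0,0]],[1,[0,0,-0.2],[0,0,0]],[1,[0,0,-0.25],[0,0,0]],[1,[0,0,-0.25],[0,0,0]],[1,[0,0,-0.2],[0,0,0]],[1,[0,0,0],[0,0,0]],[1,[0,0,0],[0,0,0]]]'
python3 - <<'E'
from h import *
C={n:r.capture(n) for n in("side","top")}
c=C["side"]["img"];t=C["top"]["img"]
cv2.imwrite("pics/b8.png",cv2.resize(c[60:220,260:420],(600,600)))
E
```

```text
time_s: 18.15
tcp_pos: [0.526, -0.1759, 0.152]
ee_rot: [[-0.001, -1.0, -0.001], [-1.0, 0.001, 0.001], [-0.001, 0.001, -1.0]]
wrist_force: [0.5, 1.1, -3.8]
gripper_width: 0.201
```

View pics/b8.png

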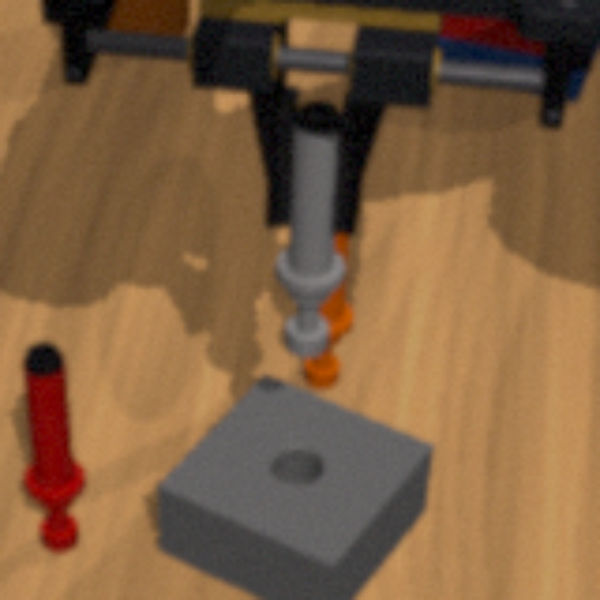

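```bash
python3 -m crank '[[1,[-0.1,0,-0.1],[0,0,0]],[1,[-0.2,-0.01,0],[0,0,0]],[1,[-0.3,-0.01,0],[0,0,0]],[1,[-0.3,-0.01,0],[0,0,0]],[1,[-0.3,-0.01,0],[0,0,0]],[1,[-0.3,-0.01,0],[0,0,0]],[1,[-0.3,-0.01,0],[0,0,0]],[1,[-0.3,-0.01,0],[0,0,0]]]'
python3 -m crank '[[1,[-0.3,-0.01,0],[0,0,0]],[1,[-0.3,-0.01,0],[0,0,0]],[1,[-0.3,-0.01,0],[0,0,0]],[1,[-0.3,0,0],[0,0,0]],[1,[-0.24,0,0],[0,0,0]],[1,[-0.15,0,0],[0,0,0]],[1,[-0.05,0,0],[0,0,0]],[1,[0,0,0],[0,0,0]]]'
python3 - <<'E'
from h import *
C={n:r.capture(n) for n in("side","top")}
c=C["side"]["img"];t=C["top"]["img"]
cv2.imwrite("pics/c1.png",np.hstack([cv2.resize(c[290:440,220:370],(400,400)),cv2.resize(t[170:290,90:210],(400,400))]))
print(r.sense()["tcp_pos"])
E
```

```text
time_s: 19.05
tcp_pos: [0.5335, 0.0355, 0.1622]
ee_rot: [[-0.0, -1.0, -0.001], [-1.0, 0.0, -0.0], [0.0, 0.001, -1.0]]
wrist_force: [0.0, -0.7, -2.7]
gripper_width: 0.2
time_s: 19.85
tcp_pos: [0.5368, 0.198, 0.162]
ee_rot: [[-0.0, -1.0, -0.001], [-1.0, 0.0, -0.001], [0.001, 0.001, -1.0]]
wrist_force: [-0.3, 0.2, -2.7]
gripper_width: 0.198
[0.53687389 0.19690528 0.16215557]
```

View pics/c1.png

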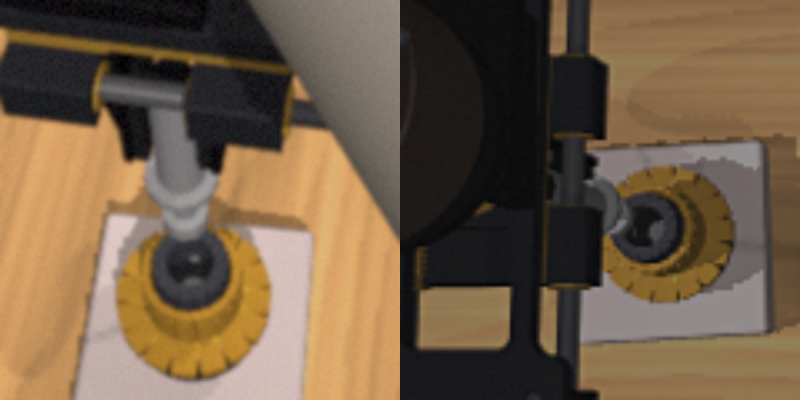

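```bash
python3 -m crank '[[1,[0,0,0.1],[0,0,0]],[1,[0,0,0.12],[0,0,0]],[1,[0,0,0.1],[0,0,0]],[1,[0,0,0],[0,0,0]],[1,[0,0,0],[0,0,0]],[1,[0,0,0],[0,0,0]]]'
python3 - <<'E'
from h import *
C={n:r.capture(n) for n in("side","top")}
c=C["side"]["img"];t=C["top"]["img"]
cv2.imwrite("pics/c2.png",np.hstack([cv2.resize(c[355:415,260:320],(400,400),interpolation=cv2.INTER_CUBIC),cv2.convertScaleAbs(cv2.resize(t[210:270,135:195],(400,400),interpolation=cv2.INTER_CUBIC),alpha=1.6)]))
print(r.sense()["tcp_pos"])
E
```

```text
time_s: 20.55
tcp_pos: [0.5375, 0.1979, 0.1306]
ee_rot: [[-0.001, -1.0, 0.001], [-1.0, 0.001, 0.0], [-0.0, -0.001, -1.0]]
wrist_force: [0.4, 0.5, -3.7]
gripper_width: 0.198
[0.53744403 0.19798861 0.13075654]
```

View pics/c2.png

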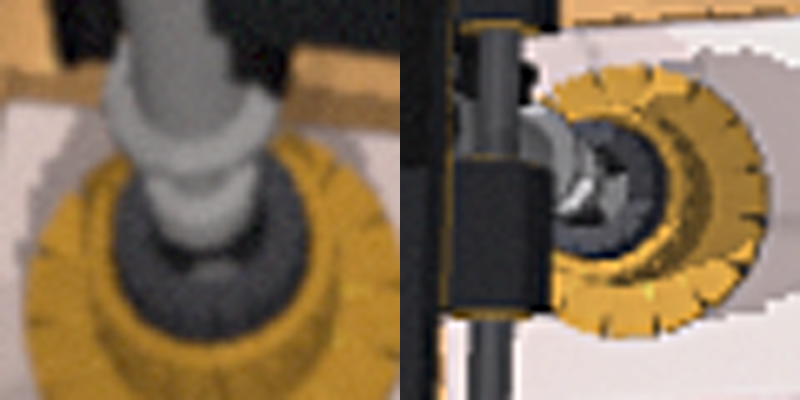

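```bash
python3 - <<'E'
from h import *
C={n:r.capture(n) for n in("side","top")}
c=C["side"]["img"];t=C["top"]["img"]
cv2.imwrite("pics/c3.png",np.hstack([cv2.resize(c[370:410,272:312],(400,400),interpolation=cv2.INTER_CUBIC),cv2.convertScaleAbs(cv2.resize(t[218:258,145:185],(400,400),interpolation=cv2.INTER_CUBIC),alpha=1.6)]))
X=np.array([.536,.198,0])
for n,b in(("side",(291.0,387.9)),("top",(162.5,237.5))):
    p0=np.array(proj(C[n],X+[0,0,.078]));bias=b-p0;print(n,"bias",bias)
    th=np.linspace(0,2*np.pi,181)
    for rr,z in((.008,.0893),(.009,.0903)):
        P=np.array([np.array(proj(C[n],X+[rr*np.cos(a),rr*np.sin(a),z]))+bias for a in th]);print(" circle",rr,"cols",P[:,0].min(),P[:,0].max(),"rows",P[:,1].min(),P[:,1].max())
    P=np.array([np.array(proj(C[n],X+[.01*np.cos(a),.01*np.sin(a),.078]))+bias for a in th]);print(" bore cols",P[:,0].min(),P[:,0].max(),"rows",P[:,1].min(),P[:,1].max())
    P=np.array([np.array(proj(C[n],X+[.014*np.cos(a),.014*np.sin(a),.0893+.036]))+bias for a in th]);print(" collar cols",P[:,0].min(),P[:,0].max(),"rows",P[:,1].min(),P[:,1].max())
    q=[np.array(proj(C[n],X+d+[0,0,.089]))-proj(C[n],X+[0,0,.089]) for d in np.eye(3)*.001];print(" px per mm",np.round(q,2).tolist())
E
```

```text
side bias [-0.38913952 -1.11279443]
 circle 0.008 cols 283.30842157175766 297.87699402486163 rows 376.8163867082414 390.83815941651
 circle 0.009 cols 282.34833075873416 298.76220686491274 rows 375.5779716923003 391.3675258903493
 bore cols 282.0357532600463 299.9527065081733 rows 379.3322980162615 396.6779119041244
 collar cols 275.7499477202384 302.6576335919457 rows 357.14697742679607 382.5290142685149
 px per mm [[-0.89, -0.13], [-0.17, 0.87], [-0.04, -0.37]]
top bias [-0.35899802  0.10963368]
 circle 0.008 cols 155.3133258194696 165.56362959233482 rows 231.70264472519037 241.8295559492903
 circle 0.009 cols 154.47982461026962 166.02612249277792 rows 230.99755909115746 242.40460885621147
 bore cols 156.18252892963096 168.81361909721025 rows 231.26690728461637 243.74908755872332
 collar cols 144.0604437839106 162.8604845349037 rows 224.99708520868188 243.55506246684712
 px per mm [[0.02, -0.63], [-0.64, 0.0], [-0.19, -0.07]]
```

View pics/c3.png

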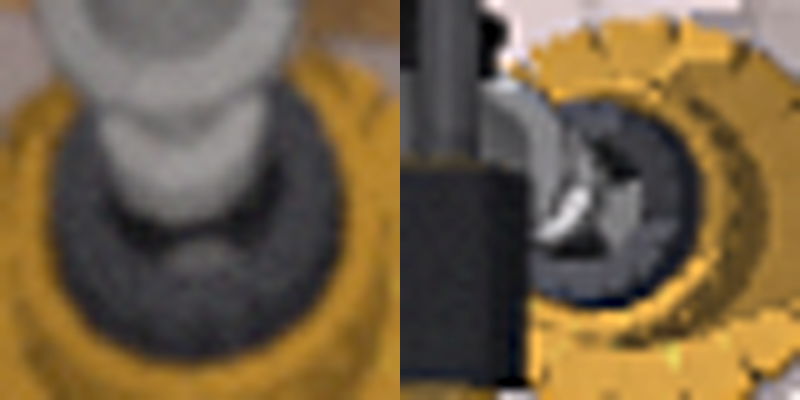

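```bash
python3 -m crank '[[1,[0.010,0.009,0.03],[0,0,0]],[1,[0,0,0.03],[0,0,0]],[1,[0,0,0],[0,0,0]],[1,[0,0,0],[0,0,0]]]'
cat > v.py <<'E'
from h import *
import sys
C={n:r.capture(n) for n in("side","top")}
c=C["side"]["img"];t=C["top"]["img"]
a=cv2.resize(c[370:410,272:312],(400,400),interpolation=cv2.INTER_CUBIC);b=cv2.convertScaleAbs(cv2.resize(t[218:258,145:185],(400,400),interpolation=cv2.INTER_CUBIC),alpha=1.6)
cv2.imwrite(sys.argv[1],np.hstack([cv2.convertScaleAbs(a,alpha=1.3),b]))
s=r.sense();print(s["tcp_pos"],s["wrist_force"],s["time_s"],s["moment"])
zt=float(s["tcp_pos"][2])-.0475+.006;X=np.array([.536,.198,0])
print("tip z",zt)
for n,bb,o in(("side",(291.0,387.9),(271.5,369.5)),("top",(162.5,237.5),(144.5,217.5))):
    bias=np.array(bb)-np.array(proj(C[n],X+[0,0,.078]));th=np.linspace(0,2*np.pi,181)
    for nm,rr,z in(("tip",.0088,zt+.0005),("bore",.01,.078),("collar",.014,zt+.036)):
        P=(np.array([np.array(proj(C[n],X+[rr*np.cos(a),rr*np.sin(a),z]))+bias for a in th])-o)*10
        print(n,nm,"cols %.0f %.0f rows %.0f %.0f"%(P[:,0].min(),P[:,0].max(),P[:,1].min(),P[:,1].max()))
E
python3 v.py pics/c4.png
```

```text
time_s: 21.15
tcp_pos: [0.5362, 0.1967, 0.1241]
ee_rot: [[-0.001, -1.0, -0.0], [-1.0, 0.001, -0.0], [0.0, 0.0, -1.0]]
wrist_force: [0.8, 0.5, -2.1]
gripper_width: 0.198
[0.53629334 0.19677865 0.12430258] [ 0.09060758  0.52274505 -2.40569998] 21.25 [0.04381942 0.09099788 0.01703789]
tip z 0.08280257648801244
side tip cols 114 273 rows 89 242
side bore cols 105 285 rows 98 272
side collar cols 46 313 rows -96 156
top tip cols 114 226 rows 141 252
top bore cols 117 243 rows 138 262
top collar cols 9 196 rows 80 264
```

View pics/c4.png

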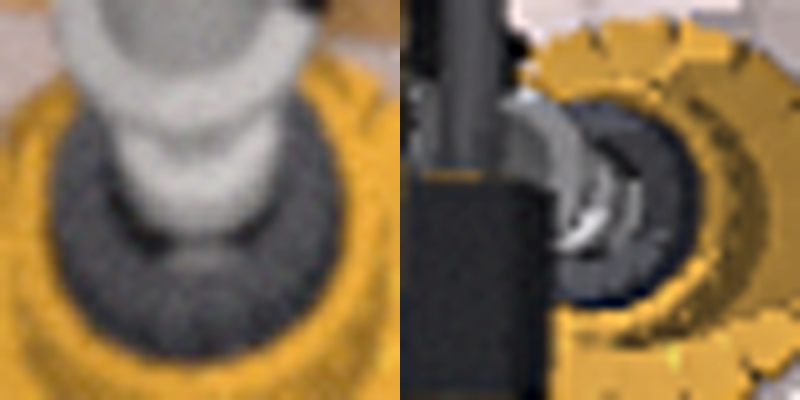

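```bash
python3 -m crank '[[1,[0,-0.003,0.02],[0,0,0]],[1,[0,0,0.01],[0,0,0]],[1,[0,0,0],[0,0,0]],[1,[0,0,0],[0,0,0]]]'
python3 v.py pics/c5.png
```

```text
time_s: 21.65
tcp_pos: [0.5365, 0.1967, 0.1212]
ee_rot: [[-0.001, -1.0, -0.0], [-1.0, 0.001, -0.0], [0.0, 0.0, -1.0]]
wrist_force: [-1.2, 0.3, -3.2]
gripper_width: 0.2
[0.53656027 0.19679771 0.1212915 ] [ 0.76359896 -0.20776349 -3.27131841] 21.75 [-0.02276171  0.16710619  0.00204187]
tip z 0.0797915028672499
side tip cols 115 273 rows 100 253
side bore cols 105 285 rows 98 272
side collar cols 48 313 rows -84 168
top tip cols 120 232 rows 144 254
top bore cols 117 243 rows 138 262
top collar cols 16 201 rows 83 266
```

View pics/c5.png

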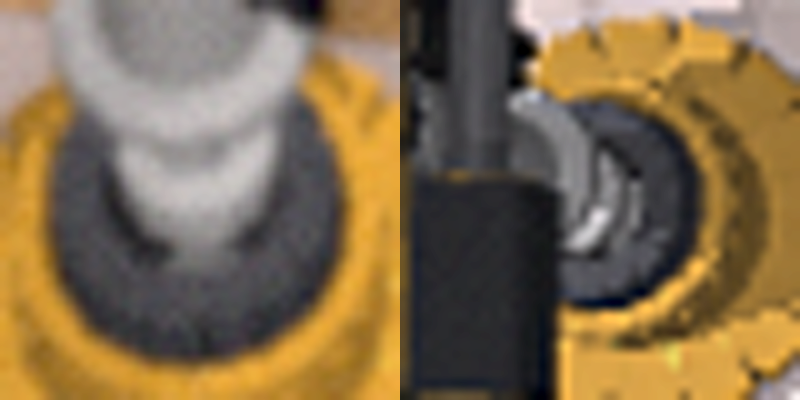

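```bash
for i in 1 2 3; do python3 -m crank '[[1,[0,0,0.01],[0,0,0]],[1,[0,0,0],[0,0,0]],[1,[0,0,0],[0,0,0]]]' | egrep 'tcp|force|wid'; done;python3 v.py pics/c6.png
```

```text
tcp_pos: [0.5365, 0.1967, 0.1202]
wrist_force: [0.2, -1.3, -2.8]
gripper_width: 0.2
tcp_pos: [0.5365, 0.1967, 0.1192]
wrist_force: [-0.0, -0.4, -2.9]
gripper_width: 0.2
tcp_pos: [0.5365, 0.1968, 0.1182]
wrist_force: [-0.3, 0.7, -2.9]
gripper_width: 0.195
[0.53652806 0.19678632 0.11826495] [ 1.11630699 -0.04667675 -3.11624267] 22.75 [0.07671328 0.02168004 0.01467667]
tip z 0.07676495479550752
side tip cols 116 274 rows 111 264
side bore cols 105 285 rows 98 272
side collar cols 50 314 rows -71 180
top tip cols 126 237 rows 146 255
top bore cols 117 243 rows 138 262
top collar cols 22 207 rows 85 268
```

View pics/c6.png

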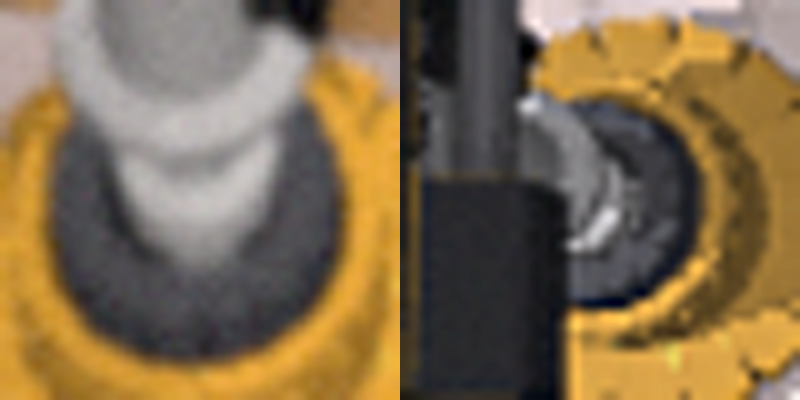

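```bash
python3 -m crank '[[1,[0.010,0,0],[0,0,0]],[1,[0,0,0.01],[0,0,0]],[1,[0,0,0],[0,0,0]]]' | egrep 'tcp|force|wid'; for i in 1 2; do python3 -m crank '[[1,[0,0,0.01],[0,0,0]],[1,[0,0,0],[0,0,0]],[1,[0,0,0],[0,0,0]]]' | egrep 'tcp|force|wid'; done;python3 v.py pics/c7.png
```

```text
tcp_pos: [0.5366, 0.1958, 0.1172]
wrist_force: [-0.2, -0.6, -2.4]
gripper_width: 0.196
tcp_pos: [0.5366, 0.1958, 0.1162]
wrist_force: [0.2, 0.6, -3.0]
gripper_width: 0.199
tcp_pos: [0.5365, 0.1958, 0.1152]
wrist_force: [0.4, 1.1, -4.2]
gripper_width: 0.2
[0.53653719 0.19582637 0.11521318] [ 1.2200097   0.40151753 -2.45094143] 23.75 [ 0.19140584 -0.06777237 -0.03156305]
tip z 0.0737131823945306
side tip cols 118 275 rows 122 274
side bore cols 105 285 rows 98 272
side collar cols 52 315 rows -59 192
top tip cols 131 242 rows 148 257
top bore cols 117 243 rows 138 262
top collar cols 29 213 rows 88 270
```

View pics/c7.png

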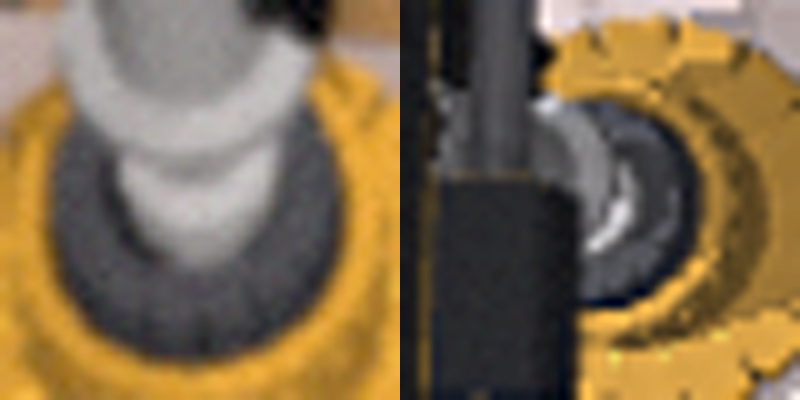

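```bash
python3 -m crank '[[1,[0,-0.005,0],[0,0,0]],[1,[0,0,0.01],[0,0,0]],[1,[0,0,0],[0,0,0]]]' | egrep 'tcp|force|wid'; for i in 1 2; do python3 -m crank '[[1,[0,0,0.01],[0,0,0]],[1,[0,0,0],[0,0,0]],[1,[0,0,0],[0,0,0]]]' | egrep 'tcp|force|wid'; done;python3 v.py pics/c8.png
```

```text
tcp_pos: [0.537, 0.1958, 0.1141]
wrist_force: [-0.5, 0.2, -1.8]
gripper_width: 0.199
tcp_pos: [0.537, 0.1958, 0.1131]
wrist_force: [-0.4, 0.1, -2.6]
gripper_width: 0.199
tcp_pos: [0.5369, 0.1958, 0.1122]
wrist_force: [0.6, 0.7, -3.7]
gripper_width: 0.197
[0.53696921 0.19579312 0.11217301] [ 0.2259499   0.3282865  -2.60245927] 24.75 [0.27949009 0.04351286 0.03607723]
tip z 0.07067301203800999
side tip cols 119 275 rows 133 285
side bore cols 105 285 rows 98 272
side collar cols 54 315 rows -46 203
top tip cols 137 247 rows 150 259
top bore cols 117 243 rows 138 262
top collar cols 35 218 rows 90 272
```

View pics/c8.png

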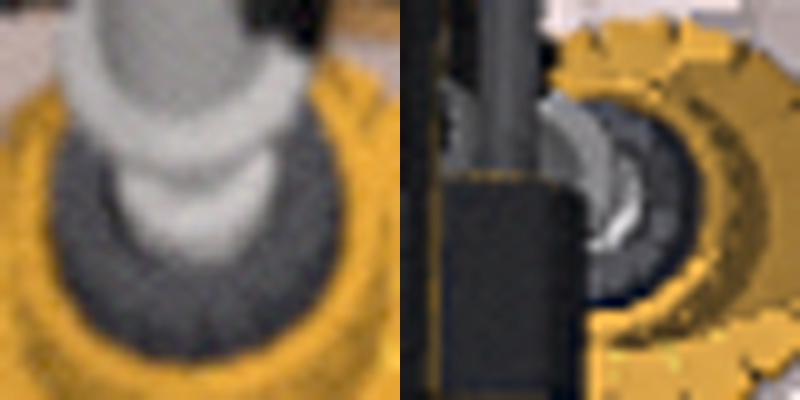

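The plug is entering the bore: its visible length shrinks with no force rise. I'll continue down while watching the force.

```bash
for i in 1 2 3; do python3 -m crank '[[1,[0,0,0.02],[0,0,0]],[1,[0,0,0.01],[0,0,0]],[1,[0,0,0],[0,0,0]]]' | egrep 'tcp|force|wid'; done;python3 v.py pics/c9.png
```

```text
tcp_pos: [0.5369, 0.1957, 0.109]
wrist_force: [-0.2, -0.1, -2.4]
gripper_width: 0.198
tcp_pos: [0.5369, 0.1958, 0.106]
wrist_force: [-0.2, 1.1, -3.3]
gripper_width: 0.197
tcp_pos: [0.5369, 0.1957, 0.103]
wrist_force: [-0.1, 0.3, -3.1]
gripper_width: 0.201
[0.53690482 0.19574262 0.10308946] [-0.43072134  1.66334393 -2.37404513] 25.75 [ 0.23426794  0.10412261 -0.05057629]
tip z 0.06158945527434332
side tip cols 123 278 rows 166 316
side bore cols 105 285 rows 98 272
side collar cols 59 317 rows -10 237
top tip cols 154 263 rows 156 264
top bore cols 117 243 rows 138 262
top collar cols 53 235 rows 98 277
```

View pics/c9.png

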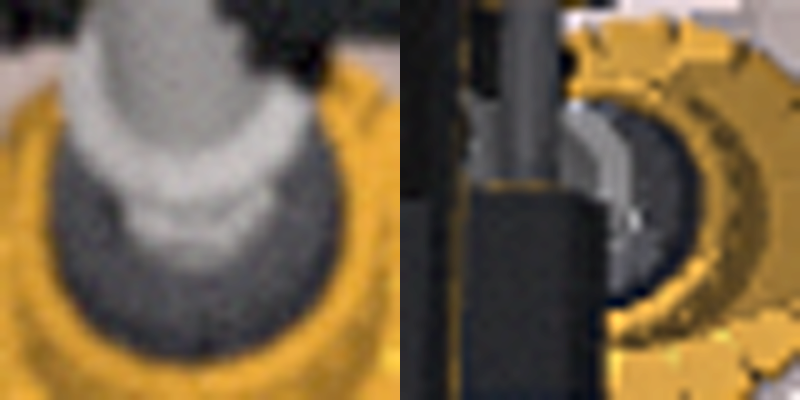

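```bash
for i in 1 2 3 4; do python3 -m crank '[[1,[0,0,0.02],[0,0,0]],[1,[0,0,0.01],[0,0,0]],[1,[0,0,0],[0,0,0]]]' | egrep 'tcp|force'; done;python3 v.py pics/d1.png
```

```text
tcp_pos: [0.537, 0.1958, 0.1001]
wrist_force: [-0.7, 0.4, -3.2]
tcp_pos: [0.5369, 0.1958, 0.097]
wrist_force: [0.7, 1.3, -3.5]
tcp_pos: [0.5369, 0.1957, 0.094]
wrist_force: [-0.1, 1.2, -3.9]
tcp_pos: [0.5369, 0.1958, 0.091]
wrist_force: [-0.9, 0.7, -2.3]
[0.53694254 0.1957622  0.09111533] [ 1.17252924  0.83408947 -4.00681245] 27.05 [ 0.358422    0.05611005 -0.06264387]
tip z 0.049615328668631754
side tip cols 129 280 rows 207 356
side bore cols 105 285 rows 98 272
side collar cols 65 319 rows 36 281
top tip cols 175 282 rows 164 271
top bore cols 117 243 rows 138 262
top collar cols 77 255 rows 107 283
```

View pics/d1.png

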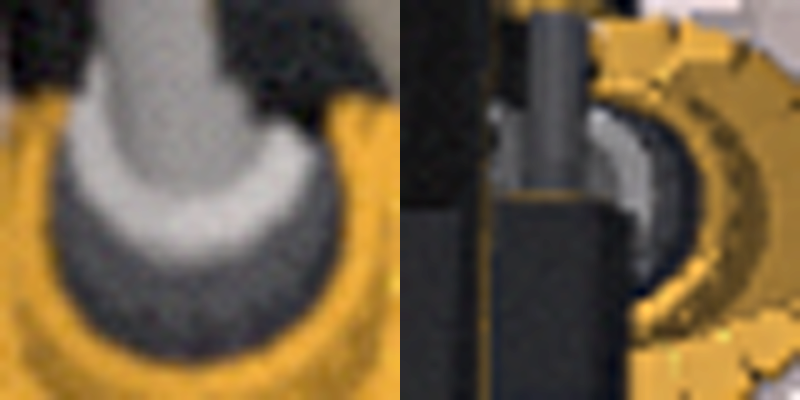

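```bash
for i in 1 2 3 4; do python3 -m crank '[[1,[0,0,0.01],[0,0,0]],[1,[0,0,0],[0,0,0]]]' | egrep 'tcp|force'; done
```

```text
tcp_pos: [0.5371, 0.1959, 0.0902]
wrist_force: [0.2, 1.5, -3.6]
tcp_pos: [0.5371, 0.1959, 0.0892]
wrist_force: [0.5, 1.6, -2.3]
tcp_pos: [0.5371, 0.1959, 0.0883]
wrist_force: [-0.8, 0.8, -2.3]
tcp_pos: [0.5372, 0.1959, 0.0877]
wrist_force: [-0.9, 1.0, 0.4]
```

```bash
for i in 1 2; do python3 -m crank '[[1,[0,0,0.01],[0,0,0]],[1,[0,0,0],[0,0,0]]]' | egrep 'tcp|force'; done;python3 v.py pics/d2.png
```

```text
tcp_pos: [0.5374, 0.1959, 0.0871]
wrist_force: [-1.8, 1.1, 4.4]
tcp_pos: [0.5375, 0.1959, 0.0864]
wrist_force: [-1.9, 0.5, 6.3]
[0.53749471 0.195909   0.08640998] [-1.31916714  1.24126882  6.78362121] 28.35 [ 0.30689706  0.84763549 -0.03194582]
tip z 0.04490998364453087
side tip cols 131 281 rows 223 371
side bore cols 105 285 rows 98 272
side collar cols 68 320 rows 54 297
top tip cols 183 290 rows 167 273
top bore cols 117 243 rows 138 262
top collar cols 86 263 rows 111 286
```

View pics/d2.png

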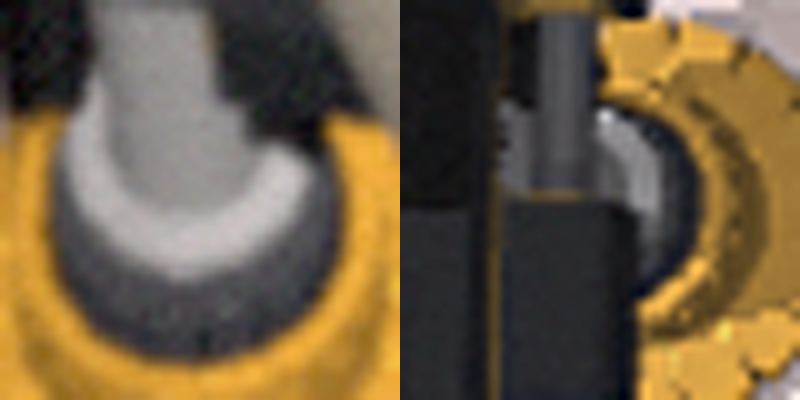

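```bash
for i in 1 2; do python3 -m crank '[[1,[0,0,0.01],[0,0,0]],[1,[0,0,0],[0,0,0]]]' | egrep 'tcp|force'; done
```

```text
tcp_pos: [0.537, 0.1959, 0.0843]
wrist_force: [-0.7, 2.3, -0.6]
tcp_pos: [0.5373, 0.1963, 0.0833]
wrist_force: [-0.8, 3.3, 2.5]
```

```bash
for i in 1; do python3 -m crank '[[1,[0,0,0.01],[0,0,0]],[1,[0,0,0],[0,0,0]]]' | egrep 'tcp|force'; done;python3 v.py pics/d3.png
```

```text
tcp_pos: [0.5375, 0.1963, 0.0832]
wrist_force: [-2.0, 3.2, 6.1]
[0.53752017 0.196265   0.08323793] [-2.70085997  2.39204275  5.81146066] 29.05 [ 1.03863328  0.90366846 -0.01103743]
tip z 0.04173793489076908
side tip cols 132 282 rows 234 381
side bore cols 105 285 rows 98 272
side collar cols 70 320 rows 66 308
top tip cols 188 295 rows 170 275
top bore cols 117 243 rows 138 262
top collar cols 92 269 rows 113 288
```

View pics/d3.png

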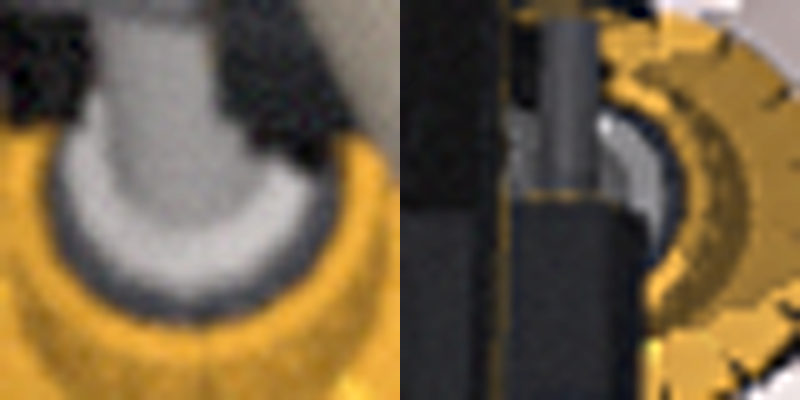

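The catch has tripped and the sleeve ring is back up. The force is rising against a firm stop at 0.0832, so the collar is home. I'll hold briefly, open, and rise clear.

```bash
python3 -m crank '[[1,[0,0,0.003],[0,0,0]],[1,[0,0,0],[0,0,0]],[1,[0,0,0],[0,0,0]],[1,[0,0,0],[0,0,0]]]' | egrep 'tcp|force|wid'
python3 -m crank '[[0.2,[0,0,0],[0,0,0]],[0.2,[0,0,0],[0,0,0]],[0.2,[0,0,0],[0,0,0]],[-0.2,[0,0,0],[0,0,0]],[-0.2,[0,0,0],[0,0,0]],[-0.2,[0,0,0],[0,0,0]],[-0.2,[0,0,0],[0,0,0]],[-0.2,[0,0,0],[0,0,0]]]' | egrep 'tcp|force|wid'; python3 v.py pics/d4.png
```

```text
tcp_pos: [0.5376, 0.1963, 0.0832]
wrist_force: [-1.7, 2.6, 8.2]
gripper_width: 0.198
tcp_pos: [0.537, 0.1957, 0.0819]
wrist_force: [0.3, 0.1, 0.3]
gripper_width: 0.592
[0.53702244 0.19576152 0.08197607] [ 0.16858593 -0.25583537 -0.55719096] 30.35 [-0.00638823  0.0901986  -0.00495206]
tip z 0.04047607011262339
side tip cols 132 282 rows 238 385
side bore cols 105 285 rows 98 272
side collar cols 70 321 rows 70 313
top tip cols 190 297 rows 170 275
top bore cols 117 243 rows 138 262
top collar cols 94 271 rows 114 288
```

View pics/d4.png

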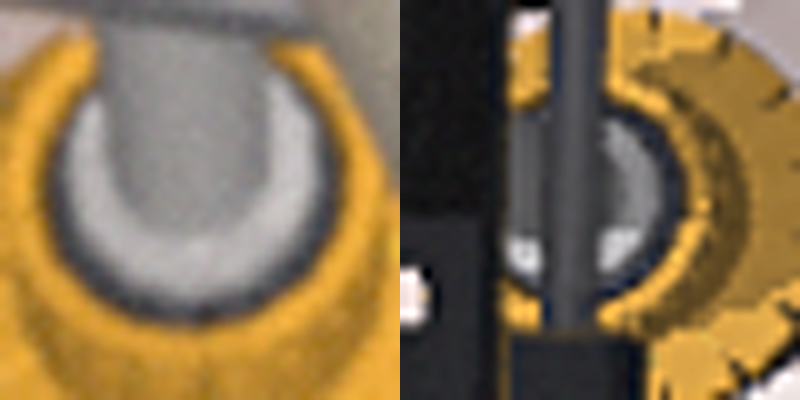

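Released, with the collar seated evenly inside the raised sleeve. Now I'll retreat upward and off to the side.

```bash
python3 -m crank '[[-0.2,[0,0,-0.1],[0,0,0]],[-0.2,[0,0,-0.2],[0,0,0]],[-0.2,[0,0,-0.3],[0,0,0]],[-0.2,[0,0,-0.35],[0,0,0]],[-0.2,[0.2,0,-0.35],[0,0,0]],[-0.2,[0.3,0,0],[0,0,0]],[-0.2,[0.3,0,0],[0,0,0]],[-0.2,[0.3,0,0],[0,0,0]]]' | egrep 'tcp|force|wid'
python3 -m crank '[[-0.2,[0.3,0,0],[0,0,0]],[-0.2,[0.3,0,0],[0,0,0]],[-0.2,[0.1,0,0],[0,0,0]],[-0.2,[0,0,0],[0,0,0]],[-0.2,[0,0,0],[0,0,0]]]' | egrep 'tcp|force|wid'
python3 - <<'E'
from h import *
C={n:r.capture(n) for n in("side","top")}
c=C["side"]["img"];t=C["top"]["img"]
cv2.imwrite("pics/e1.png",np.hstack([cv2.resize(c,(640,480))[200:,150:450],cv2.resize(t[150:350,90:310],(308,280))]))
cv2.imwrite("pics/e2.png",np.hstack([cv2.resize(c[330:440,235:345],(400,400)),cv2.resize(t[190:290,110:210],(400,400))]))
E
```

```text
tcp_pos: [0.5369, 0.0849, 0.2133]
wrist_force: [0.6, -0.4, 0.5]
gripper_width: 0.604
tcp_pos: [0.5371, 0.0162, 0.2124]
wrist_force: [-0.2, 0.1, -0.1]
gripper_width: 0.596
```

View pics/e1.png

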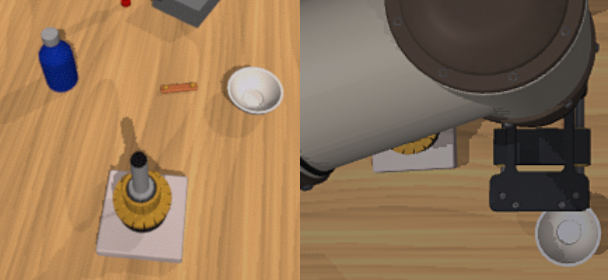

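View pics/e2.png

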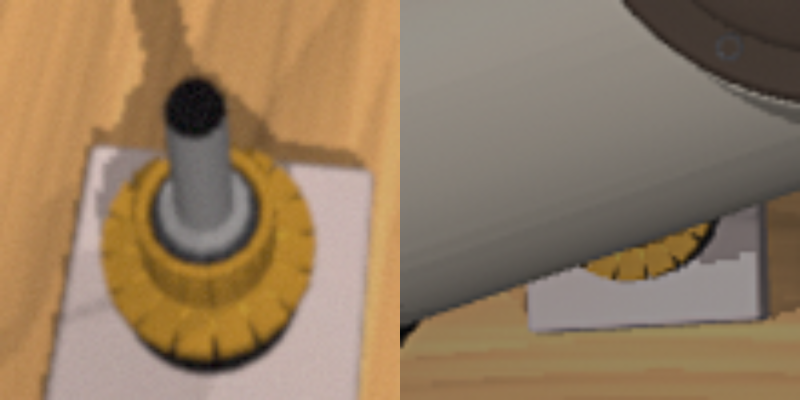

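```bash
python3 - <<'E'
from h import *
c=r.capture("side");im=c["img"];a=cv2.imread("pics/side0.png")
h=cv2.cvtColor(im,cv2.COLOR_BGR2HSV);m=(h[...,1]>140)&(h[...,0]>12)&(h[...,0]<32)
print("flange rows",[np.nonzero(m[380:450,k])[0].max()+380 for k in(275,280,285,290,295,300)],"start 423 426 428 428 428 427")
g=im[345:372,275:305].max(2)<45;ys,xs=np.nonzero(g);print("cap top-ish",xs.mean()+275,ys.min()+345,ys.max()+345,xs.min()+275,xs.max()+275)
print("expected cap top centre",np.array(proj(c,[.536,.198,.155]))+[-.39,-1.1])
th=np.linspace(0,6.28,90)
P=np.array([proj(c,[.536+.009*np.cos(t),.198+.009*np.sin(t),z]) for t in th for z in (.148,.155)])+[-.39,-1.1];print(P.min(0),P.max(0))
d=cv2.absdiff(im,a).max(2)
for n,(x,y,x1,y1) in dict(bottle=(188,228,230,292),dish=(376,268,435,315),slide=(308,280,350,296)).items():print(n,np.median(d[y:y1,x:x1]),(d[y:y1,x:x1]>40).mean())
E
```

```text
flange rows [np.int64(423), np.int64(427), np.int64(428), np.int64(429), np.int64(428), np.int64(427)] start 423 426 428 428 428 427
cap top-ish 288.07103825136613 352 366 281 295
expected cap top centre [287.9597091  356.71439126]
[278.89222374 348.42916717] [297.22054426 368.29645295]
bottle 15.0 0.000744047619047619
dish 22.0 0.0
slide 20.0 0.0
```

```bash
python3 -c "
from station import r
print(r.finish_job(), r.sense()['time_s'])"
```

```text
the job is handed in; nothing more can be done
the job is handed in; nothing more can be done
```

The post is fitted in the coupler, and I handed the job in at about 32 s of the 67 s allowed. No verdict was reported.

- **Sleeve:** I pressed the flange down with the fingertips to its stop. Wrist force peaked at about 17 N. I then lifted off, and the picture showed the sleeve caught down.
- **Post:** I gripped it by the stem, centred it over the off-centre bore at about (0.537, 0.196), and lowered it in 1 to 3 mm steps. The plunger tripped at roughly 10 N and the sleeve sprang up while I still held the post. I held it at the firm stop (about 11 N on the coupler), then let go and moved clear.

**Last checks**
- The sleeve flange is within 1 pixel of its starting position.
- The cap is within 1 pixel of where an upright, fully seated post should show.
- The collar looks even in the sleeve ring.
- In the side view, the bottle, dish and slide show no change from the start.
- The wrist force after moving clear is about zero.

**What disagreed**
- The fingertips were about 24 mm above the reported TCP height. I found this from the flange contact and the pictures, and corrected for it.
- The two cameras differed by 1 to 3 mm on the plug's position above the mouth, so I finished the alignment from the visible gap and the force.
- At the end the arm blocked the top camera's view of the post, so the final check of the post uses the side camera only.

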